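# Change over the guarded welding fixture

### The arm

A 6-joint arm with a two-finger parallel gripper is mounted at the origin on the work surface. World frame = base frame: x ahead of the robot, y to its left, z up, the work surface at z = 0. Lengths are in m, angles in rad, forces in N, time in s.
With the tool pointing down it reaches from about 0.275 to 0.75 m from the base axis. Payload 10.2 kg.
Tool frame: the origin (TCP) lies at the very end of the fingers, on their centre line; the grasp point (between the pads) lies 19 mm behind it; z points along the fingers, y is the line along which they close (so a half turn about z gives the same grasp; the last joint's range is limited). The gripper opens to 85 mm and grips with 20 to 120 N. Pads are 22 mm wide; open, the fingers measure 114 mm over their backs; the gripper's body (76 mm by 85 mm) begins 54 mm behind the grasp point. The pads swing forward as they close: fully open they stand 13 mm farther back than shut.
Start: joints at [-1.418, 0.313, 1.498, -0, 1.331, -0.223], TCP at [0.193, -0.488, 0.231] pointing down, gripper open.
Joint ranges: [-2.94, 2.94], [-0.97, 2.17], [0.19, 2.56], [-1.23, 4.37], [0.02, 3.11], [-2.88, 2.88]. Speed limits (rad/s): [2.39, 2.39, 3.01, 3.14, 3.14, 3.14].

### API

Orientations are given as a unit quaternion [w, x, y, z].
In Python, from cell import robot gives the robot as it stands.
- The arm moves only by the shell command python3 -m crank 'ROWS' [OPENING]. ROWS is JSON, a list of rows, each an object of numbers: "tx", "ty", "tz": the shift along the tool's x, y, z in m; "turn": the turn about the tool's z in rad. In form: [{"tx": .., "ty": .., "tz": .., "turn": ..}, ...]. A call has 1 to 20 rows; each row shifts and turns the commanded pose from where the row before left it, along the tool's axes as they then stand; what a row does not reach is not made up. A row lasts 1/10 s, in which the tool goes at most 50 mm and 8.59 degrees, less where a joint would pass 70% of its speed; a pose out of reach is approached as far as the arm can. A call is refused whole if a number of a shift passes 0.05 or a number of a turn 0.15, either way. A call with a gripper value outside its range is refused whole. OPENING is the finger opening in m, from 0 to 0.0854, set as the call begins (- or left out, the last holds). The fingers move at their own pace and stop on an object; the grip force is fixed at half the most. Time passes only in rows, so rows that do not move let the fingers close. It gives the time, the measured TCP pose, the force, the opening and the grip force at its end, in the units of the state.
- robot.observe(): the state, without advancing time (a new reading comes with each control period).
- robot.get_image(name): name is "scene" or "top" or "wrist"; returns the picture (420x560x3 uint8, red, green, blue); there is no depth.
- robot.get_calibration(name): a dict with "fx", "fy", "cx", "cy" (pixels), "rvec" (rotation vector, rad) and "tvec" (3), from world to camera coordinates, as OpenCV has them. Camera axes: x right, y down, z forward; pixel columns grow to the right and rows downward; lengths in m; the calibration is good to about 2 mm. The wrist camera is an equidistant fisheye: a pixel r from the principal point sees the ray r / f radians off the axis. A picture is of the moment at which its call begins: read the wrist's pose just before it. get_calibration takes no time and is no camera call; for the wrist camera it gives the pose at the moment of the call.
- robot.finish_job(): hands the job in; it is judged then, once.
Trained networks look in the newest picture that a camera, given by its name, has taken for a name from the list of things; names that differ only in an ending like _2 or _b are one class to them, and where a whole thing is asked for, a point or a joint stands for the part that bears it (a point fixed in the world has none). Each returns a list of dicts, best first, with "conf" (0 to 1); they miss things now and then, are a little off and sometimes report something else, mostly with a low value. They report only what shows in the picture. A call takes as long as a camera call. They do not tell look-alikes from the thing itself.
- robot.find_in(name, camera): "point" ([x, y, z] in m, in the coordinates of the camera as it stood for that picture, good to about 4 mm: the middle of the surface that is visible of it).
- robot.trace(name, camera): "mask" (420x560 bool, what is visible of it).
The state is a dict: "time": time; "qpos": joint angles; "qd": joint speeds; "joint_efforts": joint torques, N m; "eef_pos": TCP position; "tool_rot": TCP orientation; "ft_force": force on the tool from outside, world axes, zero at the start; "moment": the same for the moment, N m; "width": finger opening in m; "grasp_force": force on a finger pad.
Only numpy, scipy, OpenCV 4.12 (cv2) and the standard library are available. Lean on these libraries where they do the work, as an engineer would, in place of code of your own. Each camera call takes 0.05 s, during which the arm holds its last target. There are 200 camera calls.

### The job

Slide the welding station's guard fully open, move every finished red piece from the fixture to a resting place on the cooling rack, and lay every bare tube in a place of its own on the fixture's two rails, each piece seated flat between the blocks and centred across its rails. Then slide the guard fully shut and throw the start lever all the way over, away from the robot; the lever must never be over while the guard is open. Leave everything else on the bench where it is.

Things in the scene. Friction and masses are not known exactly. Their poses are not given: they have to be found in the camera images.
- station: Welding station, fixed: blue open-topped well 262 x 262 mm, walls 8 mm thick, tops 140 mm above the bench; behind it (+x) a grey housing 250 mm long, 135 mm high; along x at y = +-136 mm two guard tracks, tops 150 mm high. Origin at bench height under the well's centre; x away from the robot along the guard's travel, y left, z up.
- guard (a joint): The yellow guard with a green window, which slides over the top of the well; m. 0 = shut, 0.24 = fully open (slid along station +x over the grey housing, clear of the well). It stays where it is left; about 2 N of friction, plus 6 N per m/s.
- guard_grip (a point): Centre of the top of the guard's black grip: an upright fin 14 mm thick (along the travel), 60 mm wide (across it) and 40 mm high above the guard's upper face, which lies 152 mm above the bench; the fin's top is at 192 mm. It stands 112 mm nearer the robot than the guard's centre and moves with the guard. Axes as the station's.
- start_lever (a joint): The start lever on the right of the station (station x = -30 mm, y = -200 mm), rad. 0 = off, leaning towards the robot; 1.0 = fully over, leaning away (station +x). It stays where it is left and is pushed or pulled along station x with about 1 N.
- start_lever_tip (a point): Centre of the ball (26 mm across) at the lever's tip, 80 mm from its pivot, which lies 22 mm above the bench; the lever leans 0.5 rad either side of upright at its two ends of travel, where the ball is 92 mm high. It swings in the station's x-z plane.
- slot0 (a point): Left place on the fixture: where the centre of a seated tube lies, midway between the rails and 102.5 mm above the bench (rail top 90 mm + half a tube). A piece lies along this frame's x. Station y = +60 mm.
- slot1 (a point): Middle place on the fixture, likewise; station y = 0. The fixture: two steel rails 10 mm thick along station y at x = +-55 mm, tops 90 mm high, carrying yellow blocks 25 mm high that bound three places 37 mm wide, 60 mm apart; between the rails the well is empty down to its floor at 6 mm.
- slot2 (a point): Right place on the fixture, likewise; station y = -60 mm.
- rack: Cooling rack, fixed, right of the station: base plate 140 x 150 mm, 8 mm thick, with two copper rails 10 mm thick along its y at x = +-50 mm, tops 70 mm high; steel blocks 12 mm high bound two resting places 37 mm wide, 60 mm apart. Origin at bench height under its centre.
- rest0 (a point): Left resting place (rack y = +30 mm), where the centre of a seated tube lies, midway between the rails and 82.5 mm above the bench (rail top 70 mm + half a tube); the piece lies along this frame's x.
- rest1 (a point): Right resting place (rack y = -30 mm), likewise.
- blank0: Bare bright-metal (light grey) box-section tube, 150 x 25 x 25 mm, about 0.26 kg, lying on the bench left of the station; origin at the centre of the tube (12.5 mm above its underside), x along it. Two or three of the three are present.
- blank1: Bare bright-metal (light grey) box-section tube, 150 x 25 x 25 mm, about 0.26 kg, lying on the bench left of the station; origin at the centre of the tube (12.5 mm above its underside), x along it. Two or three of the three are present.
- blank2: Bare bright-metal (light grey) box-section tube, 150 x 25 x 25 mm, about 0.26 kg, lying on the bench left of the station; origin at the centre of the tube (12.5 mm above its underside), x along it. Two or three of the three are present.
- done0: Finished red box-section tube of the same size, 0.3 kg, with a dark steel lug 8 mm thick and 18 mm high welded across its top 56 mm either side of the middle; origin at the centre of the tube (12.5 mm above its underside), x along it, lugs up. It starts in a place on the fixture under the guard. One or two of the three are present.
- done1: Finished red box-section tube of the same size, 0.3 kg, with a dark steel lug 8 mm thick and 18 mm high welded across its top 56 mm either side of the middle; origin at the centre of the tube (12.5 mm above its underside), x along it, lugs up. It starts in a place on the fixture under the guard. One or two of the three are present.
- done2: Finished red box-section tube of the same size, 0.3 kg, with a dark steel lug 8 mm thick and 18 mm high welded across its top 56 mm either side of the middle; origin at the centre of the tube (12.5 mm above its underside), x along it, lugs up. It starts in a place on the fixture under the guard. One or two of the three are present.
- bolt_jar: Bystander, to be left alone: jar, 68 mm across, 90 mm high; origin under it.
- disc: Bystander, to be left alone: grinding disc, 116 mm across, 8 mm thick, lying flat; origin under it.
- bolt: Bystander, to be left alone: big bolt standing on its head, 40 mm across, 75 mm high; origin under it.
- magnet: Bystander, to be left alone: red magnetic square, 80 x 80 x 20 mm; origin under it.
There are look-alikes about, which are no part of the job. Leave any orange or purple look-alike of the blank2 alone.

How it is judged:
By the outcome, as a careful person would: the job done as asked, in the order asked, and still so for the second after the job is handed in, with the robot touching nothing.
Of blank0, blank1, blank2 only 2 to 3 are there at a start; the rules pass over those that are not, and their reading is None.
Of done0, done1, done2 only 1 to 2 are there at a start; the rules pass over those that are not, and their reading is None.
At some moment in a run one of blank0, blank1, blank2 may be knocked a few centimetres aside while the robot is not near it.
It also fails if it takes over 200 s, if anything falls off the work surface, if the arm or the gripper's body presses on something with over 40 N, if the wrist force passes 120 N, or if a joint passes its speed limit or range.

## Working session

There is one attempt and no reset: what is moved stays moved. The work goes in short steps, Python scripts to look and compute and a shell command to move; the robot and the scene stay as the last step left them, time stands still between calls to the robot, and variables do not carry over. Pictures are saved under pics/ and viewed, at most 16 in all, crops included, and the job is handed in when it is done.

```bash
ls; mkdir -p pics
cat > h.py <<'E'
import numpy as np, cv2
from cell import robot
from scipy.spatial.transform import Rotation as R
def cal(n):
    c=robot.get_calibration(n); Rm=cv2.Rodrigues(np.array(c['rvec'],float))[0]; return c,Rm,np.array(c['tvec'],float).ravel()
def img(n,f=None):
    c=cal(n); im=robot.get_image(n)
    if f: cv2.imwrite('pics/'+f,im[:,:,::-1])
    return im,c
def toworld(p,c): return c[1].T@(np.array(p)-c[2])
def pix2plane(uv,z,c):
    k,Rm,t=c; d=Rm.T@np.array([(uv[0]-k['cx'])/k['fx'],(uv[1]-k['cy'])/k['fy'],1.]); o=-Rm.T@t
    return o+d*(z-o[2])/d[2]
def proj(P,c):
    q=c[1]@np.array(P)+c[2]; k=c[0]; return np.array([k['fx']*q[0]/q[2]+k['cx'],k['fy']*q[1]/q[2]+k['cy']])
def find(n,cam,c,m=4):
    for r in robot.find_in(n,cam)[:m]: print(n,cam,round(r['conf'],2),np.round(toworld(r['point'],c),3))
E
python3 - <<'E'
from h import *
for n in('scene','top'):
    im,c=img(n,n+'0.png')
    print(n,c[0])
    for t in ['station','guard','guard_grip','start_lever','start_lever_tip','rack','blank0','done0','bolt_jar','disc','bolt','magnet']: find(t,n,c)
s=robot.observe(); print(s['time'],s['eef_pos'],s['tool_rot'],s['ft_force'])
E
```

```text
pics
scene {'fx': 432.31636897403115, 'fy': 432.31636897403115, 'cx': 282.15254087875053, 'cy': 214.0513958687105, 'rvec': array([ 2.10126609,  0.94022513, -0.46457776]), 'tvec': array([-0.37575723, -0.08600176,  1.4495279 ])}
station scene 0.75 [ 0.74  -0.071  0.131]
guard scene 0.81 [ 0.562 -0.036  0.147]
guard scene 0.51 [ 0.473 -0.218  0.083]
guard_grip scene 0.57 [ 0.563 -0.033  0.154]
start_lever_tip scene 0.68 [ 0.467 -0.214  0.087]
rack scene 0.65 [ 0.473 -0.36   0.03 ]
blank0 scene 0.95 [0.338 0.502 0.018]
blank0 scene 0.89 [0.508 0.367 0.022]
blank0 scene 0.86 [0.5   0.266 0.025]
blank0 scene 0.64 [0.533 0.458 0.022]
done0 scene 0.17 [0.694 0.226 0.066]
bolt_jar scene 0.76 [0.695 0.225 0.064]
disc scene 0.77 [0.274 0.304 0.009]
bolt scene 0.56 [ 0.708 -0.296  0.026]
magnet scene 0.89 [ 0.334 -0.266  0.02 ]
top {'fx': 459.4937122290193, 'fy': 459.4937122290193, 'cx': 272.33492524055447, 'cy': 209.8392051284582, 'rvec': array([ 2.18021013, -2.20672136,  0.03174075]), 'tvec': array([0.11584887, 0.4766131 , 1.68037608])}
station top 0.85 [ 0.655 -0.043  0.149]
guard top 0.81 [ 0.547 -0.025  0.148]
guard_grip top 0.92 [ 0.549 -0.022  0.148]
guard_grip top 0.42 [0.273 0.305 0.01 ]
start_lever top 0.46 [0.675 0.237 0.087]
start_lever top 0.39 [ 0.469 -0.22   0.1  ]
start_lever_tip top 0.61 [ 0.463 -0.213  0.099]
rack top 0.84 [ 0.481 -0.357  0.009]
blank0 top 0.88 [0.491 0.263 0.021]
blank0 top 0.79 [0.494 0.607 0.021]
blank0 top 0.73 [0.503 0.361 0.024]
blank0 top 0.65 [0.521 0.46  0.024]
bolt_jar top 0.83 [0.676 0.236 0.085]
disc top 0.85 [0.273 0.306 0.007]
disc top 0.21 [ 0.483 -0.357  0.006]
bolt top 0.68 [ 0.694 -0.291  0.028]
magnet top 0.83 [ 0.329 -0.261  0.018]
magnet top 0.58 [0.677 0.239 0.088]
1.3 [ 0.19267702 -0.48835929  0.23130606] [-1.73780060e-05  9.82400887e-01  1.86784625e-01  1.10505477e-05] [-0.38853495  0.53148671  0.26118355]
```

View pics/top0.png

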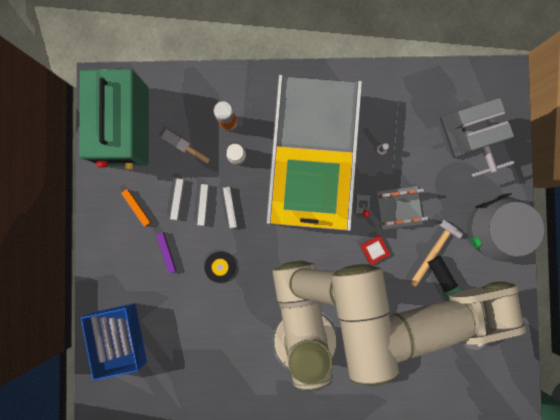

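View pics/scene0.png

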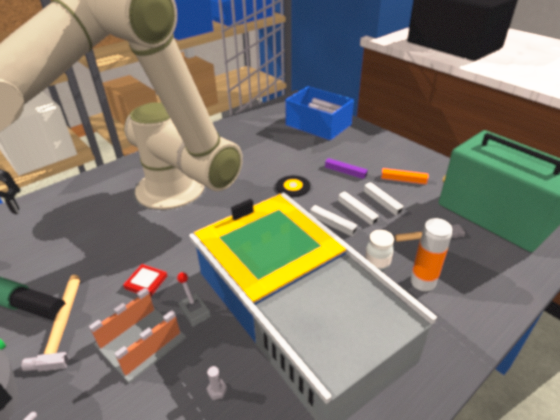

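The top view shows the three bare tubes at px (177,200), (203,205), (230,207), with the orange look-alike at (135,207) and the purple one at (166,252). The guard is shut at (312,187) with its grip at (310,220). The rack is at (402,207), the lever ball at (366,212), and the magnet at (375,250). The scene view agrees.

```bash
cat >> h.py <<'E'
def rect(mask,z,c):
    cs=cv2.findContours(mask.astype(np.uint8),cv2.RETR_EXTERNAL,cv2.CHAIN_APPROX_NONE)[0]
    k=max(cs,key=cv2.contourArea)[:,0,:].astype(float)
    P=np.array([pix2plane(u,z,c)[:2] for u in k]).astype(np.float32)
    (x,y),(w,h),a=cv2.minAreaRect(cv2.convexHull(P*1000))
    if w<h: w,h,a=h,w,a+90
    a=(a+90)%180-90
    return np.round([x/1000,y/1000,w/1000,h/1000,a],4)
E
python3 - <<'E'
from h import *
for cam in('top','scene'):
    im,c=img(cam)
    hsv=cv2.cvtColor(im,cv2.COLOR_RGB2HSV)
    y=((hsv[...,0]>20)&(hsv[...,0]<34)&(hsv[...,1]>180)&(hsv[...,2]>120)).astype(np.uint8)
    y=cv2.morphologyEx(y,cv2.MORPH_OPEN,np.ones((3,3)))
    print(cam,'guard',rect(y,.152,c))
    for n,z in(('blank0',.025),('rack',.07),('guard_grip',.18)):
        for r in robot.trace(n,cam)[:5]: print(n,round(r['conf'],2),rect(r['mask'],z,c), r['mask'].sum())
E
```

```text
top guard [ 0.5457 -0.0236  0.2593  0.2546 -5.4485]
blank0 0.91 [ 0.522   0.458   0.1505  0.0315 -9.6387] 330
blank0 0.81 [ 0.502   0.3628  0.1406  0.0303 -6.0086] 268
blank0 0.62 [ 0.4921  0.2663  0.1545  0.0296 10.5672] 317
blank0 0.56 [ 0.329   0.4998  0.1466  0.03   18.3956] 312
blank0 0.54 [ 0.4934  0.6079  0.1527  0.0345 33.5498] 360
rack 0.84 [  0.4808  -0.3483   0.1635   0.1404 -81.7947] 1664
guard_grip 0.97 [ 0.5443 -0.022   0.2569  0.253  -5.4847] 5872
guard_grip 0.2 [ 0.662  -0.0345  0.4998  0.2798 -5.4112] 12684
scene guard [ 0.5464 -0.0228  0.2666  0.2548 -5.5503]
blank0 0.97 [ 0.5304  0.4504  0.1722  0.051  -9.1136] 504
blank0 0.87 [ 0.3412  0.4916  0.1604  0.0604 16.9284] 439
blank0 0.77 [ 0.5023  0.6013  0.1474  0.0694 35.2797] 490
blank0 0.74 [ 0.4986  0.2575  0.1612  0.0564 10.1381] 607
blank0 0.71 [ 0.5115  0.3566  0.1616  0.05   -2.5419] 481
rack 0.93 [ 0.5089 -0.3587  0.1808  0.1583  7.3772] 4594
guard_grip 0.69 [ 0.5586 -0.0397  0.2887  0.2527 -5.4184] 8936
```

```bash
cat >> h.py <<'E'
def plan(x,y,z,yaw,n=10):
    s=robot.observe(); p=s['eef_pos']; q=s['tool_rot']; X=R.from_quat([q[1],q[2],q[3],q[0]]).as_matrix()[:,0]
    psi=np.arctan2(X[1],X[0]); t=np.radians(yaw); d=(t-psi+np.pi)%(2*np.pi)-np.pi
    a=psi+d; D=np.array([x,y,z])-p
    print('turn',round(-d,4),'then tx %.4f ty %.4f tz %.4f'%(D[0]*np.cos(a)+D[1]*np.sin(a),D[0]*np.sin(a)-D[1]*np.cos(a),-D[2]),'| before-turn axes tx %.4f ty %.4f'%(D[0]*np.cos(psi)+D[1]*np.sin(psi),D[0]*np.sin(psi)-D[1]*np.cos(psi)), 'p',np.round(p,4),'psi',round(np.degrees(psi),2),'t',s['time'],'w',round(s['width'],4),'f',np.round(s['ft_force'],1),'q6',round(s['qpos'][5],2))
E
T='{"turn":-0.1375}'
python3 -m crank '[{"turn":-0.1375},{"turn":-0.1375},{"turn":-0.1375},{"turn":-0.1375},{"turn":-0.1375},{"turn":-0.1375},{"turn":-0.1375},{"turn":-0.1375}]' 0.085
python3 -m crank '[{"tx":0.0248,"ty":0.0098},{"tx":0.0248,"ty":0.0098},{"tx":0.0248,"ty":0.0098},{"tx":0.0248,"ty":0.0098},{"tx":0.0248,"ty":0.0098},{"tx":0.0248,"ty":0.0098},{"tx":0.0248,"ty":0.0098},{"tx":0.0248,"ty":0.0098},{"tx":0.0248,"ty":0.0098},{"tx":0.0248,"ty":0.0098},{"tx":0.0248,"ty":0.0098},{"tx":0.0248,"ty":0.0098},{"tx":0.0248,"ty":0.0098},{"tx":0.0248,"ty":0.0098},{"tx":0.0248,"ty":0.0098},{"tx":0.0248,"ty":0.0098},{"tx":0.0248,"ty":0.0098},{"tx":0.0248,"ty":0.0098},{"tx":0.0248,"ty":0.0098},{"tx":0.0248,"ty":0.0098}]'
python3 - <<'E'
from h import *
plan(.4345,-.0125,.16,84.5)
im,c=img('wrist','w1.png'); print(c)
E
```

```text
turn -1.099 then tx 0.4969 ty 0.1951 tz 0.0713 | before-turn axes tx 0.3996 ty -0.3539 p [ 0.1927 -0.4884  0.2313] psi 21.53 t 1.7 w 0.0855 f [-0.2  0.2  0.1] q6 -0.22
({'fx': 325.19226210127806, 'fy': 325.19226210127806, 'cx': 278.3750602006439, 'cy': 207.6883440075738, 'rvec': array([-2.41265619,  1.64119095,  0.21776366]), 'tvec': array([-0.52399164, -0.03301874,  0.3784877 ])}, array([[ 0.36714052, -0.9301645 , -0.00135362],
       [-0.89833181, -0.35495271,  0.25886006],
       [-0.24126291, -0.09382202, -0.96591389]]), array([-0.52399164, -0.03301874,  0.3784877 ]))schema error: expected keys tx, ty, tz, turn
schema error: expected keys tx, ty, tz, turn
```

View pics/w1.png

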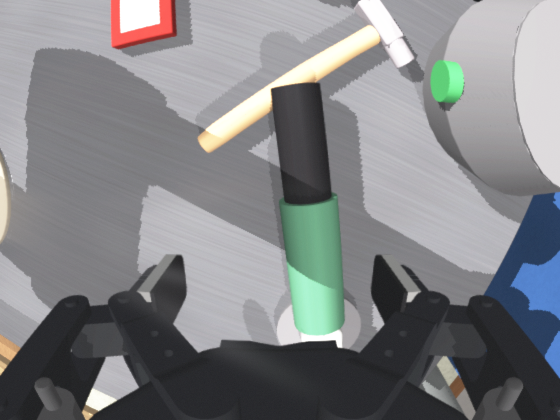

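The arm refused the rows because every row needs all four keys, so this view is still from the start pose: it shows a torch below the gripper and the hammer at (290,90). I'll retype the rows.

```bash
python3 -m crank '[{"tx":0,"ty":0,"tz":0,"turn":-0.1375},{"tx":0,"ty":0,"tz":0,"turn":-0.1375},{"tx":0,"ty":0,"tz":0,"turn":-0.1375},{"tx":0,"ty":0,"tz":0,"turn":-0.1375},{"tx":0,"ty":0,"tz":0,"turn":-0.1375},{"tx":0,"ty":0,"tz":0,"turn":-0.1375},{"tx":0,"ty":0,"tz":0,"turn":-0.1375},{"tx":0,"ty":0,"tz":0,"turn":-0.1375}]' 0.085
python3 -m crank '[{"tx":0.0248,"ty":0.0098,"tz":0,"turn":0},{"tx":0.0248,"ty":0.0098,"tz":0,"turn":0},{"tx":0.0248,"ty":0.0098,"tz":0,"turn":0},{"tx":0.0248,"ty":0.0098,"tz":0,"turn":0},{"tx":0.0248,"ty":0.0098,"tz":0,"turn":0},{"tx":0.0248,"ty":0.0098,"tz":0,"turn":0},{"tx":0.0248,"ty":0.0098,"tz":0,"turn":0},{"tx":0.0248,"ty":0.0098,"tz":0,"turn":0},{"tx":0.0248,"ty":0.0098,"tz":0,"turn":0},{"tx":0.0248,"ty":0.0098,"tz":0,"turn":0},{"tx":0.0248,"ty":0.0098,"tz":0,"turn":0},{"tx":0.0248,"ty":0.0098,"tz":0,"turn":0},{"tx":0.0248,"ty":0.0098,"tz":0,"turn":0},{"tx":0.0248,"ty":0.0098,"tz":0,"turn":0},{"tx":0.0248,"ty":0.0098,"tz":0,"turn":0},{"tx":0.0248,"ty":0.0098,"tz":0,"turn":0},{"tx":0.0248,"ty":0.0098,"tz":0,"turn":0},{"tx":0.0248,"ty":0.0098,"tz":0,"turn":0},{"tx":0.0248,"ty":0.0098,"tz":0,"turn":0},{"tx":0.0248,"ty":0.0098,"tz":0,"turn":0}]'
python3 - <<'E'
from h import *
plan(.4345,-.0125,.16,84.5)
im,c=img('wrist','w2.png'); 
for r in robot.trace('guard_grip','wrist'): 
  ys,xs=np.where(r['mask']); print(r['conf'],xs.mean(),ys.mean(),xs.min(),xs.max(),ys.min(),ys.max())
find('guard_grip','wrist',c)
E
```

```text
time: 2.55
eef_pos: [0.1927, -0.4884, 0.2313]
tool_rot: [0.0, 0.738, 0.675, -0.0]
ft_force: [0.4, 0.3, -0.4]
width: 0.085
grasp_force: 0.0
time: 4.55
eef_pos: [0.4352, -0.0121, 0.2314]
tool_rot: [0.0, 0.74, 0.673, 0.0]
ft_force: [0.7, 0.1, 0.0]
width: 0.0849
grasp_force: 0.0
turn 0.0011 then tx -0.0004 ty -0.0007 tz 0.0714 | before-turn axes tx -0.0004 ty -0.0007 p [ 0.4352 -0.0121  0.2314] psi 84.56 t 4.55 w 0.0849 f [0.7 0.1 0. ] q6 -0.2
0.85 388.43273994298386 175.892809629395 250 552 29 351
guard_grip wrist 0.92 [0.511 0.012 0.152]
```

View pics/w2.png

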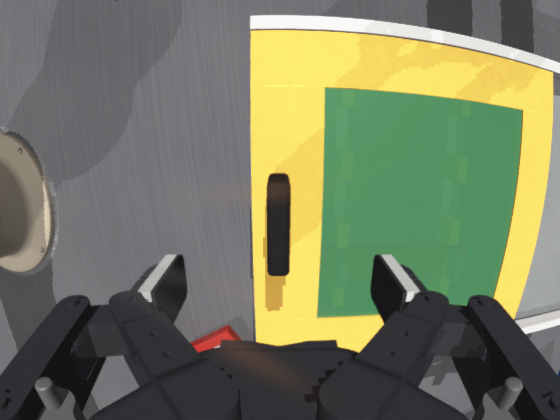

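The wrist view shows the guard's fin, about (278,225), centred between the fingers. I'll work out its position through the fisheye model.

```bash
cat >> h.py <<'E'
def fish(uv,z,c):
    k,Rm,t=c; dx=(uv[0]-k['cx'])/k['fx']; dy=(uv[1]-k['cy'])/k['fy']; th=np.hypot(dx,dy)
    s=np.sin(th)/th if th>1e-9 else 1.; d=Rm.T@np.array([dx*s,dy*s,np.cos(th)]); o=-Rm.T@t
    return o+d*(z-o[2])/d[2]
E
python3 - <<'E'
from h import *
c=cal('wrist')
print('cam',-c[1].T@c[2])
for u in[(268,178),(289,178),(268,272),(289,272)]: print(u,fish(u,.192,c))
print('guard near edge',fish((251,28),.152,c),fish((254,330),.152,c))
E
```

```text
cam [0.44143866 0.05361764 0.3733506 ]
(268, 178) [0.43272968 0.02319188 0.192     ]
(289, 178) [0.44454867 0.02209601 0.192     ]
(268, 272) [ 0.42677777 -0.03503058  0.192     ]
(289, 272) [ 0.43970485 -0.03623028  0.192     ]
guard near edge [0.42915632 0.12173036 0.152     ] [ 0.40616722 -0.10792376  0.152     ]
```

```bash
python3 -m crank '[{"tx":0.005,"ty":0,"tz":0.014,"turn":0},{"tx":0,"ty":0,"tz":0.014,"turn":0},{"tx":0,"ty":0,"tz":0.014,"turn":0},{"tx":0,"ty":0,"tz":0.014,"turn":0},{"tx":0,"ty":0,"tz":0.013,"turn":0}]'
python3 -m crank '[{"tx":0,"ty":0,"tz":0,"turn":0},{"tx":0,"ty":0,"tz":0,"turn":0},{"tx":0,"ty":0,"tz":0,"turn":0},{"tx":0,"ty":0,"tz":0,"turn":0},{"tx":0,"ty":0,"tz":0,"turn":0},{"tx":0,"ty":0,"tz":0,"turn":0},{"tx":0,"ty":0,"tz":0,"turn":0},{"tx":0,"ty":0,"tz":0,"turn":0}]' 0
python3 -m crank '[{"tx":0,"ty":0.01,"tz":0,"turn":0},{"tx":0,"ty":0.015,"tz":0,"turn":0},{"tx":0,"ty":0.015,"tz":0,"turn":0},{"tx":0,"ty":0.015,"tz":0,"turn":0},{"tx":0,"ty":0.015,"tz":0,"turn":0},{"tx":0,"ty":0.015,"tz":0,"turn":0},{"tx":0,"ty":0.015,"tz":0,"turn":0},{"tx":0,"ty":0.015,"tz":0,"turn":0},{"tx":0,"ty":0.015,"tz":0,"turn":0},{"tx":0,"ty":0.015,"tz":0,"turn":0},{"tx":0,"ty":0.015,"tz":0,"turn":0},{"tx":0,"ty":0.015,"tz":0,"turn":0},{"tx":0,"ty":0.015,"tz":0,"turn":0},{"tx":0,"ty":0.015,"tz":0,"turn":0},{"tx":0,"ty":0.015,"tz":0,"turn":0},{"tx":0,"ty":0.015,"tz":0,"turn":0},{"tx":0,"ty":0,"tz":0,"turn":0}]'
python3 -m crank '[{"tx":0,"ty":0.002,"tz":0,"turn":0},{"tx":0,"ty":0.002,"tz":0,"turn":0},{"tx":0,"ty":0,"tz":0,"turn":0}]'
```

```text
time: 5.2
eef_pos: [0.435, -0.0091, 0.1618]
tool_rot: [0.0, 0.74, 0.672, -0.0]
ft_force: [-0.3, 1.1, -0.3]
width: 0.0854
grasp_force: 0.0
time: 6.0
eef_pos: [0.4355, -0.0083, 0.1628]
tool_rot: [0.0, 0.74, 0.673, 0.0]
ft_force: [-0.2, -1.1, 5.9]
width: 0.013
grasp_force: 59.4
time: 7.7
eef_pos: [0.6709, -0.0309, 0.1629]
tool_rot: [0.001, 0.74, 0.673, 0.001]
ft_force: [1.4, -0.6, 6.2]
width: 0.0134
grasp_force: 59.9
time: 8.0
eef_pos: [0.6729, -0.0311, 0.1629]
tool_rot: [-0.0, 0.74, 0.673, -0.001]
ft_force: [-4.4, -1.2, 6.6]
width: 0.0129
grasp_force: 60.2
```

```bash
python3 -m crank '[{"tx":0,"ty":0.0015,"tz":0,"turn":0},{"tx":0,"ty":0.0015,"tz":0,"turn":0},{"tx":0,"ty":0,"tz":0,"turn":0}]'
python3 -m crank '[{"tx":0,"ty":0.0015,"tz":0,"turn":0},{"tx":0,"ty":0,"tz":0,"turn":0}]'
```

```text
time: 8.3
eef_pos: [0.6729, -0.031, 0.1629]
tool_rot: [-0.003, 0.74, 0.673, -0.004]
ft_force: [-28.1, -0.0, 13.2]
width: 0.0131
grasp_force: 61.3
time: 8.5
eef_pos: [0.6729, -0.031, 0.1629]
tool_rot: [-0.005, 0.74, 0.673, -0.005]
ft_force: [-39.8, 0.8, 17.4]
width: 0.013
grasp_force: 62.6
```

```bash
python3 -m crank '[{"tx":0,"ty":-0.004,"tz":0,"turn":0},{"tx":0,"ty":0,"tz":0,"turn":0}]'
python3 -m crank '[{"tx":0,"ty":0,"tz":0,"turn":0},{"tx":0,"ty":0,"tz":0,"turn":0},{"tx":0,"ty":0,"tz":0,"turn":0},{"tx":0,"ty":0,"tz":0,"turn":0},{"tx":0,"ty":0,"tz":-0.02,"turn":0},{"tx":0,"ty":0,"tz":-0.03,"turn":0},{"tx":0,"ty":0,"tz":-0.03,"turn":0}]' 0.085
python3 -m crank '[{"tx":0,"ty":-0.02,"tz":-0.01,"turn":0.14},{"tx":0,"ty":0,"tz":-0.01,"turn":0.14},{"tx":0,"ty":0,"tz":-0.01,"turn":0.14},{"tx":0,"ty":0,"tz":-0.01,"turn":0.14},{"tx":0,"ty":0,"tz":-0.01,"turn":0.14},{"tx":0,"ty":0,"tz":-0.01,"turn":0.14},{"tx":0,"ty":0,"tz":0,"turn":0.14},{"tx":0,"ty":0,"tz":0,"turn":0.14},{"tx":0,"ty":0,"tz":0,"turn":0.14},{"tx":0,"ty":0,"tz":0,"turn":0.14},{"tx":0,"ty":0,"tz":0,"turn":0.14},{"tx":0,"ty":0,"tz":0,"turn":0.031},{"tx":-0.03,"ty":0,"tz":0,"turn":0},{"tx":-0.03,"ty":0,"tz":0,"turn":0},{"tx":-0.03,"ty":0,"tz":0,"turn":0},{"tx":-0.03,"ty":0,"tz":0,"turn":0},{"tx":-0.03,"ty":0,"tz":0,"turn":0},{"tx":-0.02,"ty":0,"tz":0,"turn":0},{"tx":0,"ty":0,"tz":0,"turn":0}]'
python3 - <<'E'
from h import *
im,c=img('wrist','w3.png'); plan(.48,-.015,.3,-5.5); np.save('c3.npy',np.array([c],object),allow_pickle=True)
for n in['done0','station']:
  for r in robot.trace(n,'wrist')[:4]:
    ys,xs=np.where(r['mask']); print(n,r['conf'],xs.mean(),ys.mean())
im,c=img('top'); find('done0','top',c); find('blank0','top',c,6); find('guard_grip','top',c)
E
```

```text
time: 8.7
eef_pos: [0.6729, -0.0311, 0.1629]
tool_rot: [-0.0, 0.74, 0.673, -0.001]
ft_force: [-8.5, -1.2, 7.8]
width: 0.0128
grasp_force: 61.0
time: 9.4
eef_pos: [0.6736, -0.0308, 0.243]
tool_rot: [-0.0, 0.74, 0.673, -0.0]
ft_force: [0.5, -0.4, 0.8]
width: 0.0848
grasp_force: 0.0
time: 11.3
eef_pos: [0.4833, -0.0125, 0.3031]
tool_rot: [0.0, 0.999, -0.048, 0.001]
ft_force: [0.5, 0.2, 0.4]
width: 0.0849
grasp_force: 0.0
turn 0.0007 then tx -0.0042 ty 0.0026 tz 0.0030 | before-turn axes tx -0.0042 ty 0.0026 p [ 0.4844 -0.0128  0.303 ] psi -5.46 t 11.35 w 0.0851 f [ 0.6  0.6 -0.2] q6 1.4
done0 0.68 337.47454637096774 126.4352318548387
done0 0.52 458.5691056910569 13.78048780487805
station 0.75 279.9631423876707 126.788925718171
done0 top 0.63 [ 0.588 -0.089  0.115]
done0 top 0.63 [0.498 0.365 0.026]
done0 top 0.31 [ 0.702 -0.036  0.147]
blank0 top 0.87 [0.494 0.607 0.018]
blank0 top 0.84 [0.328 0.499 0.025]
blank0 top 0.79 [0.494 0.265 0.022]
blank0 top 0.67 [ 0.787 -0.045  0.148]
blank0 top 0.56 [0.499 0.364 0.025]
blank0 top 0.19 [ 0.482 -0.356  0.002]
guard_grip top 0.62 [ 0.786 -0.043  0.15 ]
guard_grip top 0.62 [ 0.485 -0.353  0.007]
```

View pics/w3.png

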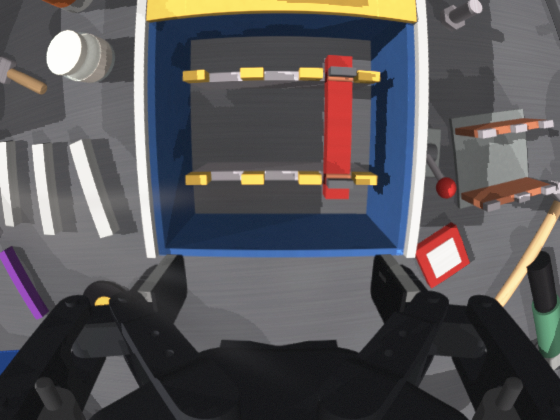

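The view shows one finished red tube in the right place at (338,127). The left and middle places are empty, the guard is clear of the well, and the rack is at (500,160).

Run:
```python
from h import *
im=cv2.imread('pics/w3.png')[:,:,::-1]; c=np.load('c3.npy',allow_pickle=True)[0]
hsv=cv2.cvtColor(np.ascontiguousarray(im),cv2.COLOR_RGB2HSV)
H,S,V=hsv[...,0],hsv[...,1],hsv[...,2]
y=((H>18)&(H<35)&(S>150)&(V>150)).astype(np.uint8); y[:50]=0; y[240:]=0; y[:,:160]=0;y[:,400:]=0
n,l,st,ce=cv2.connectedComponentsWithStats(y)
B=[]
for i in range(1,n):
    if st[i,4]>80:
        p=fish(ce[i],.115,c); B.append(p); print(st[i],np.round(p,4))
B=np.array(B)
r=((H<6)|(H>174))&(S>150)&(V>90); r[:40]=0; r[:,:310]=0; r[:,400:]=0; r[215:]=0
ys,xs=np.where(r); P=np.array([fish((a,b),.115,c)[:2] for a,b in zip(xs,ys)]).astype(np.float32)
print('red',cv2.minAreaRect(P*1000))
# tracks inner/outer edges: direction
```

```text
[183  70  22  11 152] [0.6087 0.0662 0.115 ]
[357  71  23  11 154] [ 0.5909 -0.1123  0.115 ]
[186 174  22  11 160] [0.5002 0.0761 0.115 ]
[355 175  22  10 119] [ 0.483  -0.1024  0.115 ]
red ((539.8131713867188, -77.21006774902344), (27.87112808227539, 149.1700897216797), 84.19245147705078)
```

```bash
python3 -m crank '[{"tx":0.0205,"ty":0.02,"tz":0.0,"turn":0},{"tx":0.0205,"ty":0.02,"tz":0.0,"turn":0},{"tx":0.0205,"ty":0.02,"tz":0.0,"turn":0},{"tx":0,"ty":0,"tz":0.03,"turn":0},{"tx":0,"ty":0,"tz":0.03,"turn":0},{"tx":0,"ty":0,"tz":0.03,"turn":0},{"tx":0,"ty":0,"tz":0.03,"turn":0},{"tx":0,"ty":0,"tz":0,"turn":0}]' 0.05
python3 - <<'E'
from h import *
plan(.540,-.0775,.084,-5.45)
E
```

```text
time: 12.45
eef_pos: [0.5387, -0.078, 0.1786]
tool_rot: [-0.001, 0.999, -0.048, -0.004]
ft_force: [0.7, 0.4, 0.8]
width: 0.0502
grasp_force: 0.0
turn -0.0002 then tx 0.0013 ty -0.0006 tz 0.0946 | before-turn axes tx 0.0013 ty -0.0006 p [ 0.5387 -0.078   0.1786] psi -5.46 t 12.45 w 0.0502 f [0.7 0.4 0.8] q6 1.31
```

```bash
python3 -m crank '[{"tx":0.001,"ty":0,"tz":0.02,"turn":0},{"tx":0,"ty":0,"tz":0.02,"turn":0},{"tx":0,"ty":0,"tz":0.02,"turn":0},{"tx":0,"ty":0,"tz":0.02,"turn":0},{"tx":0,"ty":0,"tz":0.014,"turn":0},{"tx":0,"ty":0,"tz":0,"turn":0}]'
python3 -m crank '[{"tx":0,"ty":0,"tz":0,"turn":0},{"tx":0,"ty":0,"tz":0,"turn":0},{"tx":0,"ty":0,"tz":0,"turn":0},{"tx":0,"ty":0,"tz":0,"turn":0},{"tx":0,"ty":0,"tz":0,"turn":0},{"tx":0,"ty":0,"tz":0,"turn":0}]' 0
python3 -m crank '[{"tx":0,"ty":0,"tz":-0.015,"turn":0},{"tx":0,"ty":0,"tz":-0.02,"turn":0},{"tx":0,"ty":0,"tz":-0.03,"turn":0},{"tx":0,"ty":0,"tz":-0.03,"turn":0},{"tx":0,"ty":0,"tz":-0.03,"turn":0},{"tx":0,"ty":0,"tz":-0.03,"turn":0},{"tx":-0.02,"ty":0.02,"tz":0,"turn":0},{"tx":-0.02,"ty":0.03,"tz":0,"turn":0},{"tx":-0.02,"ty":0.03,"tz":0,"turn":0},{"tx":-0.02,"ty":0.03,"tz":0,"turn":0},{"tx":-0.02,"ty":0.03,"tz":0,"turn":0},{"tx":-0.01,"ty":0.03,"tz":0,"turn":0},{"tx":0,"ty":0,"tz":0,"turn":0},{"tx":0,"ty":0,"tz":0,"turn":0}]'
python3 - <<'E'
from h import *
im,c=img('wrist','w4.png'); plan(.48,-.355,.25,7.5); np.save('c4.npy',np.array([c],object),allow_pickle=True)
find('rack','wrist',c)
E
```

```text
time: 13.05
eef_pos: [0.5412, -0.0786, 0.088]
tool_rot: [-0.0, 0.999, -0.048, -0.001]
ft_force: [0.8, -0.2, 0.1]
width: 0.0499
grasp_force: 0.0
time: 13.65
eef_pos: [0.5422, -0.079, 0.0901]
tool_rot: [0.001, 0.999, -0.048, 0.002]
ft_force: [0.1, -1.2, 6.3]
width: 0.0242
grasp_force: 59.9
time: 15.05
eef_pos: [0.4152, -0.2374, 0.2435]
tool_rot: [-0.0, 0.999, -0.048, 0.0]
ft_force: [-0.2, 1.4, -3.1]
width: 0.0235
grasp_force: 59.6
turn -0.2261 then tx 0.0485 ty 0.1255 tz -0.0066 | before-turn axes tx 0.0754 ty 0.1114 p [ 0.4155 -0.2369  0.2434] psi -5.46 t 15.1 w 0.0239 f [ 0.3  0.3 -2.4] q6 0.9
rack wrist 0.65 [ 0.487 -0.347  0.009]
rack wrist 0.61 [ 0.466 -0.204  0.104]
```

View pics/w4.png

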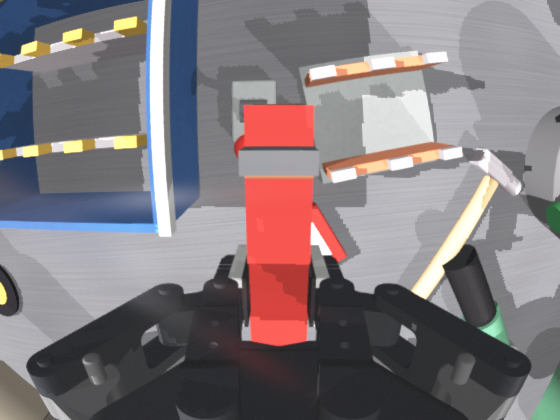

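The tube is held. The rack shows to the right, with block tops at (323,74), (384,63), (436,57) on the far rail and (341,174), (400,163), (452,153) on the near one. The hammer head is close, at (497,170).

Run:
```python
from h import *
im=cv2.imread('pics/w4.png')[:,:,::-1]; c=np.load('c4.npy',allow_pickle=True)[0]
hsv=cv2.cvtColor(np.ascontiguousarray(im),cv2.COLOR_RGB2HSV)
m=((hsv[...,1]<40)&(hsv[...,2]>190)).astype(np.uint8)
n,l,st,ce=cv2.connectedComponentsWithStats(m)
for i in range(1,n):
    if st[i,4]>60 and 290<ce[i][0]<520 and ce[i][1]<200: print(st[i],np.round(ce[i],1),np.round(fish(ce[i],.082,c),4))
for u in[(323,74),(384,63),(436,57),(341,174),(400,163),(452,153)]: print(u,np.round(fish(u,.082,c),4))
print('ball',fish((238,147),.092,c))
print('hammer',fish((483,158),.03,c),fish((497,170),.03,c),fish((470,158),.03,c))
```

```text
[364  50  54  21 526] [386.7  59.2] [ 0.5356 -0.3514  0.082 ]
[422  51  27  13 281] [435.1  56.8] [ 0.5395 -0.4048  0.082 ]
[309  65  28  15 298] [322.4  71.8] [ 0.5251 -0.2876  0.082 ]
[ 362   89   72   65 3637] [395.7 120.8] [ 0.475  -0.3554  0.082 ]
[439 146  24  14 248] [450.4 153.1] [ 0.4406 -0.4161  0.082 ]
[469 148  52  47 781] [496.9 170.5] [ 0.419  -0.4798  0.082 ]
[387 156  27  15 277] [400.  163.1] [ 0.4334 -0.358   0.082 ]
[331 168  26  15 291] [343.1 174.9] [ 0.4261 -0.2994  0.082 ]
[370 173  92  28 807] [418.2 186. ] [ 0.4087 -0.3778  0.082 ]
(323, 74) [ 0.5229 -0.2879  0.082 ]
(384, 63) [ 0.5318 -0.3483  0.082 ]
(436, 57) [ 0.5393 -0.4058  0.082 ]
(341, 174) [ 0.4271 -0.2974  0.082 ]
(400, 163) [ 0.4335 -0.3579  0.082 ]
(452, 153) [ 0.4406 -0.4181  0.082 ]
ball [ 0.46246065 -0.20402239  0.092     ]
hammer [ 0.42565817 -0.49610897  0.03      ] [ 0.40906239 -0.52053144  0.03      ] [ 0.42645337 -0.47520706  0.03      ]
```

```bash
python3 -m crank '[{"tx":0,"ty":0,"tz":0,"turn":-0.108},{"tx":0,"ty":0,"tz":0,"turn":-0.108},{"tx":0.018,"ty":0.023,"tz":0,"turn":0},{"tx":0.018,"ty":0.023,"tz":0,"turn":0},{"tx":0.018,"ty":0.023,"tz":0,"turn":0},{"tx":0,"ty":0.023,"tz":0.02,"turn":0},{"tx":0,"ty":0,"tz":0.03,"turn":0},{"tx":0,"ty":0,"tz":0.03,"turn":0},{"tx":0,"ty":0,"tz":0.03,"turn":0},{"tx":0,"ty":0,"tz":0,"turn":0},{"tx":0,"ty":0,"tz":0,"turn":0}]'
python3 - <<'E'
from h import *
plan(.481,-.322,.070,6.9)
im,c=img('wrist','w5.png')
E
```

```text
time: 16.25
eef_pos: [0.4808, -0.3217, 0.1341]
tool_rot: [0.0, 0.998, 0.061, 0.0]
ft_force: [0.4, -0.0, -1.6]
width: 0.0239
grasp_force: 59.9
turn 0.0015 then tx 0.0002 ty 0.0003 tz 0.0641 | before-turn axes tx 0.0002 ty 0.0003 p [ 0.4808 -0.3217  0.1341] psi 6.98 t 16.25 w 0.0239 f [ 0.4 -0.  -1.6] q6 0.66
```

View pics/w5.png

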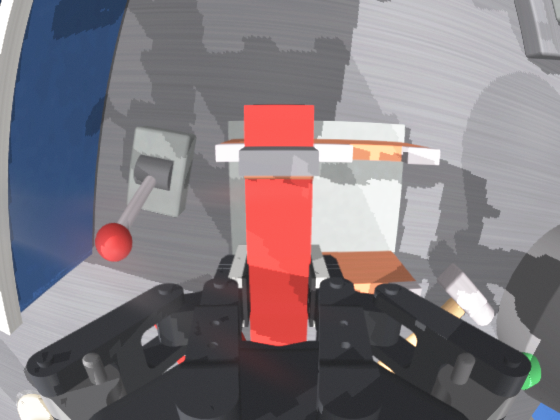

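The red tube sits over the left rest, between the blocks at (228,152) and (334,152). I'll lower it.

```bash
python3 -m crank '[{"tx":0,"ty":0,"tz":0.02,"turn":0},{"tx":0,"ty":0,"tz":0.02,"turn":0},{"tx":0,"ty":0,"tz":0.012,"turn":0},{"tx":0,"ty":0,"tz":0.006,"turn":0},{"tx":0,"ty":0,"tz":0.004,"turn":0},{"tx":0,"ty":0,"tz":0.002,"turn":0},{"tx":0,"ty":0,"tz":0,"turn":0},{"tx":0,"ty":0,"tz":0,"turn":0}]'
```

```text
time: 17.1
eef_pos: [0.4805, -0.3225, 0.0701]
tool_rot: [0.001, 0.998, 0.06, 0.001]
ft_force: [0.4, 0.7, 1.1]
width: 0.024
grasp_force: 60.3
```

```bash
python3 -m crank '[{"tx":0,"ty":0,"tz":0,"turn":0},{"tx":0,"ty":0,"tz":0,"turn":0},{"tx":0,"ty":0,"tz":0,"turn":0},{"tx":0,"ty":0,"tz":0,"turn":0},{"tx":0,"ty":0,"tz":-0.02,"turn":0},{"tx":0,"ty":0,"tz":-0.03,"turn":0},{"tx":0,"ty":0,"tz":-0.03,"turn":0},{"tx":0,"ty":0,"tz":-0.03,"turn":0},{"tx":0,"ty":0,"tz":-0.03,"turn":0},{"tx":0,"ty":0,"tz":-0.03,"turn":0},{"tx":0,"ty":0,"tz":-0.03,"turn":0}]' 0.05
python3 -m crank '[{"tx":0,"ty":-0.034,"tz":0,"turn":0},{"tx":0,"ty":-0.034,"tz":0,"turn":0},{"tx":0,"ty":-0.034,"tz":0,"turn":0},{"tx":0,"ty":-0.034,"tz":0,"turn":0},{"tx":0,"ty":-0.034,"tz":0,"turn":0},{"tx":0,"ty":-0.034,"tz":0,"turn":0},{"tx":0,"ty":-0.034,"tz":0,"turn":0},{"tx":0,"ty":-0.034,"tz":0,"turn":0},{"tx":0,"ty":-0.034,"tz":0,"turn":0},{"tx":0,"ty":-0.034,"tz":0,"turn":0},{"tx":0,"ty":-0.034,"tz":0,"turn":0},{"tx":0,"ty":-0.034,"tz":0,"turn":0},{"tx":0,"ty":-0.034,"tz":0,"turn":0},{"tx":0,"ty":-0.034,"tz":0,"turn":0},{"tx":0,"ty":-0.034,"tz":0,"turn":0},{"tx":0,"ty":-0.034,"tz":0,"turn":0},{"tx":0,"ty":-0.034,"tz":0,"turn":0},{"tx":0,"ty":0,"tz":0,"turn":0},{"tx":0,"ty":0,"tz":0,"turn":0}]'
python3 - <<'E'
from h import *
plan(.45,.3,.27,10)
im,c=img('top'); find('done0','top',c)
for r in robot.trace('done0','top')[:3]: print('done',round(r['conf'],2),rect(r['mask'],.095,c))
for r in robot.trace('blank0','top')[:7]: print('bl',round(r['conf'],2),rect(r['mask'],.025,c))
cv2.imwrite('pics/t2.png',cv2.resize(im[150:260,120:450],None,fx=2.4,fy=2.4,interpolation=cv2.INTER_CUBIC)[:,:,::-1])
im,c=img('wrist','w6.png'); np.save('c6.npy',np.array([c],object),allow_pickle=True)
E
```

```text
time: 18.2
eef_pos: [0.48, -0.322, 0.2706]
tool_rot: [0.0, 0.998, 0.06, 0.0]
ft_force: [0.1, 0.0, -0.2]
width: 0.05
grasp_force: 0.0
time: 20.1
eef_pos: [0.4103, 0.2519, 0.2692]
tool_rot: [0.0, 0.998, 0.061, -0.0]
ft_force: [-0.1, -1.5, -0.1]
width: 0.0497
grasp_force: 0.0
turn -0.0523 then tx 0.0475 ty -0.0405 tz -0.0008 | before-turn axes tx 0.0453 ty -0.0429 p [0.4103 0.2519 0.2692] psi 7.0 t 20.1 w 0.0497 f [-0.1 -1.5 -0.1] q6 1.76
done0 top 0.7 [ 0.473 -0.324  0.095]
done0 top 0.44 [ 0.667 -0.045  0.15 ]
done0 top 0.35 [ 0.483 -0.376  0.007]
bl 0.81 [ 0.5221  0.4567  0.15    0.0297 -9.963 ]
bl 0.81 [ 0.4938  0.6092  0.1527  0.0334 32.9792]
bl 0.65 [ 0.5182  0.3624  0.1155  0.0285 -6.0081]
bl 0.65 [ 0.3287  0.499   0.1524  0.0335 18.3976]
bl 0.54 [ 0.4784  0.2243  0.1452  0.0273 11.5559]
bl 0.23 [ 4.65300e-01 -2.27200e-01  2.05000e-02  1.55000e-02  4.39582e+01]
```

View pics/w6.png

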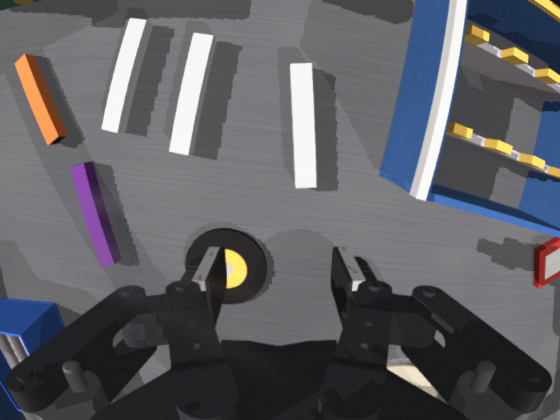

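The view shows three bare tubes at (303,125), (190,95) and (125,75). The nearest one has been knocked aside, from y 0.266 to about 0.224. I'll measure them here.

```bash
cat >> h.py <<'E'
def whites(im,c,z=.025,box=(0,0,380,230)):
    hsv=cv2.cvtColor(np.ascontiguousarray(im),cv2.COLOR_RGB2HSV)
    m=((hsv[...,1]<40)&(hsv[...,2]>200)).astype(np.uint8); k=np.zeros_like(m); k[box[1]:box[3],box[0]:box[2]]=1
    n,l,st,ce=cv2.connectedComponentsWithStats(m*k)
    for i in range(1,n):
        if st[i,4]>700:
            ys,xs=np.where(l==i); P=np.array([fish((a,b),z,c)[:2] for a,b in zip(xs,ys)]).astype(np.float32)
            (x,y),(w,h),a=cv2.minAreaRect(P*1000)
            if w<h: w,h,a=h,w,a+90
            print(np.round(ce[i]),'xy %.4f %.4f size %.3f %.3f yaw %.1f'%(x/1e3,y/1e3,w/1e3,h/1e3,(a+90)%180-90))
E
python3 - <<'E'
from h import *
whites(cv2.imread('pics/w6.png')[:,:,::-1],np.load('c6.npy',allow_pickle=True)[0])
plan(.478,.222,.1,10.5)
E
```

```text
[122.  74.] xy 0.5236 0.4658 size 0.150 0.025 yaw -9.3
[190.  93.] xy 0.5021 0.3706 size 0.150 0.025 yaw -5.6
[303. 125.] xy 0.4766 0.2305 size 0.150 0.026 yaw 9.6
turn -0.0638 then tx 0.0609 ty 0.0407 tz 0.1694 | before-turn axes tx 0.0633 ty 0.0367 p [0.4107 0.2509 0.2694] psi 6.85 t 20.35 w 0.0501 f [0.1 0.3 0.5] q6 1.76
```

```bash
python3 -m crank '[{"tx":0,"ty":0,"tz":0,"turn":-0.048},{"tx":0.0205,"ty":0.0104,"tz":0.0,"turn":0},{"tx":0.0205,"ty":0.0104,"tz":0.02,"turn":0},{"tx":0.0205,"ty":0.0104,"tz":0.03,"turn":0},{"tx":0,"ty":0,"tz":0.04,"turn":0},{"tx":0,"ty":0,"tz":0.04,"turn":0},{"tx":0,"ty":0,"tz":0.03,"turn":0},{"tx":0,"ty":0,"tz":0.02,"turn":0},{"tx":0,"ty":0,"tz":0,"turn":0},{"tx":0,"ty":0,"tz":0,"turn":0}]' 0.07
python3 - <<'E'
from h import *
plan(.4766,.2305,.008,9.6)
im,c=img('wrist','w7.png'); whites(im,c,.025,(150,0,420,400))
E
```

```text
time: 21.35
eef_pos: [0.4768, 0.231, 0.0901]
tool_rot: [-0.0, 0.996, 0.084, 0.0]
ft_force: [0.1, 0.2, 0.7]
width: 0.0697
grasp_force: 0.0
turn 0.0006 then tx -0.0003 ty 0.0004 tz 0.0821 | before-turn axes tx -0.0003 ty 0.0004 p [0.4768 0.231  0.0901] psi 9.63 t 21.35 w 0.0697 f [0.1 0.2 0.7] q6 1.63
[281. 210.] xy 0.4770 0.2300 size 0.148 0.025 yaw 9.5
```

View pics/w7.png

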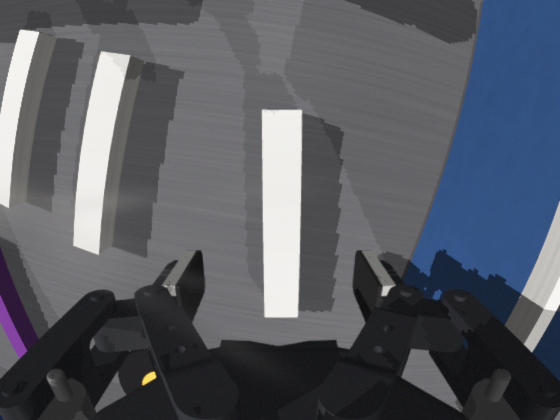

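The tube is centred between the fingers at (281,210).

```bash
python3 -m crank '[{"tx":0,"ty":0,"tz":0.025,"turn":0},{"tx":0,"ty":0,"tz":0.025,"turn":0},{"tx":0,"ty":0,"tz":0.02,"turn":0},{"tx":0,"ty":0,"tz":0.012,"turn":0},{"tx":0,"ty":0,"tz":0,"turn":0},{"tx":0,"ty":0,"tz":0,"turn":0}]'
python3 -m crank '[{"tx":0,"ty":0,"tz":0,"turn":0},{"tx":0,"ty":0,"tz":0,"turn":0},{"tx":0,"ty":0,"tz":0,"turn":0},{"tx":0,"ty":0,"tz":0,"turn":0},{"tx":0,"ty":0,"tz":0,"turn":0},{"tx":0,"ty":0,"tz":0,"turn":0},{"tx":0,"ty":0,"tz":0,"turn":0},{"tx":0,"ty":0,"tz":0,"turn":0}]' 0
python3 -m crank '[{"tx":0,"ty":0,"tz":-0.02,"turn":0},{"tx":0,"ty":0,"tz":-0.04,"turn":0},{"tx":0,"ty":0,"tz":-0.04,"turn":0},{"tx":0,"ty":0,"tz":-0.04,"turn":0},{"tx":0,"ty":0,"tz":-0.04,"turn":0},{"tx":0,"ty":0,"tz":-0.04,"turn":0},{"tx":0,"ty":0,"tz":0,"turn":0.1315},{"tx":0,"ty":0,"tz":0,"turn":0.1315},{"tx":0,"ty":0,"tz":0,"turn":0}]'
python3 -m crank '[{"tx":0.0077,"ty":0.025,"tz":0,"turn":0},{"tx":0.0077,"ty":0.025,"tz":0,"turn":0},{"tx":0.0077,"ty":0.025,"tz":0,"turn":0},{"tx":0.0077,"ty":0.025,"tz":0,"turn":0},{"tx":0.0077,"ty":0.025,"tz":0,"turn":0},{"tx":0.0077,"ty":0.025,"tz":0,"turn":0},{"tx":0.0077,"ty":0.025,"tz":0,"turn":0},{"tx":0.0077,"ty":0.025,"tz":0,"turn":0},{"tx":0.0077,"ty":0.025,"tz":0,"turn":0},{"tx":0.0077,"ty":0.025,"tz":0,"turn":0},{"tx":0.0077,"ty":0.025,"tz":0,"turn":0},{"tx":0.0077,"ty":0.025,"tz":0,"turn":0},{"tx":0,"ty":0,"tz":0.03,"turn":0},{"tx":0,"ty":0,"tz":0.03,"turn":0},{"tx":0,"ty":0,"tz":0.02,"turn":0},{"tx":0,"ty":0,"tz":0,"turn":0},{"tx":0,"ty":0,"tz":0,"turn":0}]'
python3 - <<'E'
from h import *
plan(.5403,-.0782,.1,-5.45)
im,c=img('wrist','w8.png')
E
```

```text
time: 22.0
eef_pos: [0.4771, 0.2314, 0.0085]
tool_rot: [-0.0, 0.996, 0.084, 0.001]
ft_force: [0.3, 0.0, 0.2]
width: 0.0696
grasp_force: 0.0
time: 22.8
eef_pos: [0.4768, 0.2313, 0.0081]
tool_rot: [-0.0, 0.996, 0.084, 0.001]
ft_force: [0.1, -0.6, 6.5]
width: 0.0234
grasp_force: 59.9
time: 23.7
eef_pos: [0.4761, 0.2312, 0.2272]
tool_rot: [0.0, 0.999, -0.048, -0.0]
ft_force: [-0.4, -0.6, -2.3]
width: 0.0236
grasp_force: 59.3
time: 25.4
eef_pos: [0.5403, -0.0762, 0.1478]
tool_rot: [0.0, 0.999, -0.046, 0.0]
ft_force: [-0.3, 0.3, -0.7]
width: 0.0236
grasp_force: 59.3
turn 0.003 then tx 0.0002 ty 0.0020 tz 0.0478 | before-turn axes tx 0.0002 ty 0.0020 p [ 0.5403 -0.0762  0.1478] psi -5.28 t 25.4 w 0.0236 f [-0.3  0.3 -0.7] q6 1.31
```

View pics/w8.png

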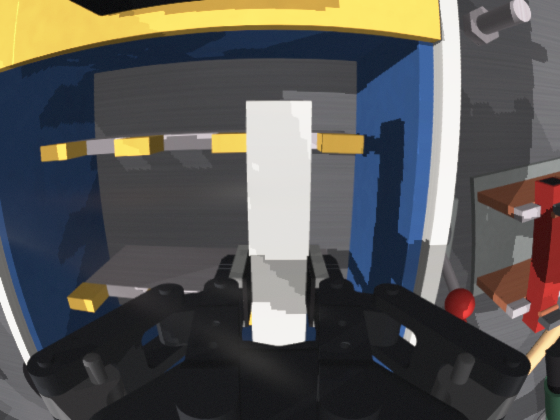

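The tube hangs over the right place, between the blocks at (230,143) and (340,144). I'll lower and release it.

```bash
python3 -m crank '[{"tx":0,"ty":0.002,"tz":0.01,"turn":0.003},{"tx":0,"ty":0,"tz":0.014,"turn":0},{"tx":0,"ty":0,"tz":0.012,"turn":0},{"tx":0,"ty":0,"tz":0.008,"turn":0},{"tx":0,"ty":0,"tz":0.004,"turn":0},{"tx":0,"ty":0,"tz":0.002,"turn":0},{"tx":0,"ty":0,"tz":0,"turn":0},{"tx":0,"ty":0,"tz":0,"turn":0}]'
python3 -m crank '[{"tx":0,"ty":0,"tz":0,"turn":0},{"tx":0,"ty":0,"tz":0,"turn":0},{"tx":0,"ty":0,"tz":0,"turn":0},{"tx":0,"ty":0,"tz":0,"turn":0},{"tx":0,"ty":0,"tz":-0.02,"turn":0},{"tx":0,"ty":0,"tz":-0.03,"turn":0},{"tx":0,"ty":0,"tz":-0.03,"turn":0},{"tx":0,"ty":0,"tz":-0.03,"turn":0},{"tx":0,"ty":0,"tz":-0.03,"turn":0},{"tx":0,"ty":0,"tz":-0.03,"turn":0},{"tx":0,"ty":0,"tz":0,"turn":0}]' 0.045
python3 - <<'E'
from h import *
plan(.5021,.3706,.26,-5.6)
im,c=img('top')
for r in robot.trace('blank0','top')[:7]: print('bl',round(r['conf'],2),rect(r['mask'],.025,c))
E
```

```text
time: 26.25
eef_pos: [0.54, -0.0782, 0.0981]
tool_rot: [0.0, 0.999, -0.048, 0.0]
ft_force: [-4.7, 0.6, 6.2]
width: 0.0237
grasp_force: 60.3
time: 27.35
eef_pos: [0.5411, -0.0786, 0.2713]
tool_rot: [0.001, 0.999, -0.049, 0.004]
ft_force: [0.9, -0.3, -0.3]
width: 0.0449
grasp_force: 0.0
turn 0.0006 then tx -0.0827 ty -0.4432 tz 0.0113 | before-turn axes tx -0.0824 ty -0.4432 p [ 0.5411 -0.0786  0.2713] psi -5.57 t 27.35 w 0.0449 f [ 0.9 -0.3 -0.3] q6 1.31
bl 0.72 [ 0.3284  0.4996  0.1499  0.0346 18.3993]
bl 0.57 [ 0.492   0.6089  0.1556  0.0353 34.8389]
bl 0.55 [ 0.5021  0.364   0.1481  0.0304 -4.5296]
bl 0.54 [ 0.5255 -0.0865  0.0439  0.0219 -0.9423]
bl 0.37 [ 0.6884 -0.0457  0.5505  0.3049 -5.4478]
bl 0.27 [ 0.6843  0.2409  0.074   0.0662 -0.5321]
```

```bash
python3 -m crank '[{"tx":-0.0052,"ty":-0.0277,"tz":0,"turn":0},{"tx":-0.0052,"ty":-0.0277,"tz":0,"turn":0},{"tx":-0.0052,"ty":-0.0277,"tz":0,"turn":0},{"tx":-0.0052,"ty":-0.0277,"tz":0,"turn":0},{"tx":-0.0052,"ty":-0.0277,"tz":0,"turn":0},{"tx":-0.0052,"ty":-0.0277,"tz":0,"turn":0},{"tx":-0.0052,"ty":-0.0277,"tz":0,"turn":0},{"tx":-0.0052,"ty":-0.0277,"tz":0,"turn":0},{"tx":-0.0052,"ty":-0.0277,"tz":0,"turn":0},{"tx":-0.0052,"ty":-0.0277,"tz":0,"turn":0},{"tx":-0.0052,"ty":-0.0277,"tz":0,"turn":0},{"tx":-0.0052,"ty":-0.0277,"tz":0,"turn":0},{"tx":-0.0052,"ty":-0.0277,"tz":0,"turn":0},{"tx":-0.0052,"ty":-0.0277,"tz":0,"turn":0},{"tx":-0.0052,"ty":-0.0277,"tz":0,"turn":0},{"tx":-0.0052,"ty":-0.0277,"tz":0,"turn":0}]'
python3 -m crank '[{"tx":0,"ty":0,"tz":0.03,"turn":0},{"tx":0,"ty":0,"tz":0.04,"turn":0},{"tx":0,"ty":0,"tz":0.04,"turn":0},{"tx":0,"ty":0,"tz":0.04,"turn":0},{"tx":0,"ty":0,"tz":0.03,"turn":0},{"tx":0,"ty":0,"tz":0,"turn":0},{"tx":0,"ty":0,"tz":0,"turn":0}]' 0.07
python3 - <<'E'
from h import *
plan(.5021,.3706,.008,-5.6)
im,c=img('wrist','w9.png'); whites(im,c,.025,(0,0,420,400))
E
```

```text
time: 29.05
eef_pos: [0.4996, 0.372, 0.2655]
tool_rot: [0.001, 0.999, -0.049, -0.001]
ft_force: [0.1, 0.4, 0.3]
width: 0.0455
grasp_force: 0.0
time: 29.75
eef_pos: [0.5001, 0.371, 0.0873]
tool_rot: [0.0, 0.999, -0.049, -0.0]
ft_force: [-0.4, 0.6, 0.4]
width: 0.0701
grasp_force: 0.0
turn 0.0005 then tx 0.0020 ty 0.0002 tz 0.0793 | before-turn axes tx 0.0020 ty 0.0002 p [0.5001 0.371  0.0873] psi -5.57 t 29.75 w 0.0701 f [-0.4  0.6  0.4] q6 2.12
[141. 186.] xy 0.5250 0.4652 size 0.147 0.025 yaw -9.1
[281. 207.] xy 0.5025 0.3703 size 0.149 0.025 yaw -5.7
```

```bash
python3 -m crank '[{"tx":0.0022,"ty":0,"tz":0.025,"turn":0},{"tx":0,"ty":0,"tz":0.025,"turn":0},{"tx":0,"ty":0,"tz":0.02,"turn":0},{"tx":0,"ty":0,"tz":0.009,"turn":0},{"tx":0,"ty":0,"tz":0,"turn":0},{"tx":0,"ty":0,"tz":0,"turn":0}]'
python3 -m crank '[{"tx":0,"ty":0,"tz":0,"turn":0},{"tx":0,"ty":0,"tz":0,"turn":0},{"tx":0,"ty":0,"tz":0,"turn":0},{"tx":0,"ty":0,"tz":0,"turn":0},{"tx":0,"ty":0,"tz":0,"turn":0},{"tx":0,"ty":0,"tz":0,"turn":0},{"tx":0,"ty":0,"tz":0,"turn":0},{"tx":0,"ty":0,"tz":0,"turn":0}]' 0
python3 -m crank '[{"tx":0,"ty":0,"tz":-0.02,"turn":0},{"tx":0,"ty":0,"tz":-0.04,"turn":0},{"tx":0,"ty":0,"tz":-0.04,"turn":0},{"tx":0,"ty":0,"tz":-0.04,"turn":0},{"tx":0,"ty":0,"tz":-0.04,"turn":0},{"tx":0,"ty":0,"tz":-0.04,"turn":0}]'
python3 -m crank '[{"tx":0.005,"ty":0.024,"tz":0,"turn":0},{"tx":0.005,"ty":0.024,"tz":0,"turn":0},{"tx":0.005,"ty":0.024,"tz":0,"turn":0},{"tx":0.005,"ty":0.024,"tz":0,"turn":0},{"tx":0.005,"ty":0.024,"tz":0,"turn":0},{"tx":0.005,"ty":0.024,"tz":0,"turn":0},{"tx":0.005,"ty":0.024,"tz":0,"turn":0},{"tx":0.005,"ty":0.024,"tz":0,"turn":0},{"tx":0.005,"ty":0.024,"tz":0,"turn":0},{"tx":0.005,"ty":0.024,"tz":0,"turn":0},{"tx":0.005,"ty":0.024,"tz":0,"turn":0},{"tx":0.005,"ty":0.024,"tz":0,"turn":0},{"tx":0.005,"ty":0.024,"tz":0,"turn":0},{"tx":0.005,"ty":0.024,"tz":0,"turn":0},{"tx":0.005,"ty":0.024,"tz":0,"turn":0},{"tx":0.005,"ty":0.024,"tz":0,"turn":0},{"tx":0,"ty":0,"tz":0.03,"turn":0},{"tx":0,"ty":0,"tz":0.03,"turn":0},{"tx":0,"ty":0,"tz":0,"turn":0},{"tx":0,"ty":0,"tz":0,"turn":0}]'
python3 - <<'E'
from h import *
plan(.546,-.0185,.1,-5.45)
im,c=img('wrist','w10.png')
E
```

```text
time: 30.4
eef_pos: [0.5032, 0.3712, 0.0099]
tool_rot: [-0.001, 0.999, -0.049, 0.001]
ft_force: [0.0, -0.1, 0.5]
width: 0.0701
grasp_force: 0.0
time: 31.2
eef_pos: [0.5027, 0.371, 0.0091]
tool_rot: [-0.0, 0.999, -0.049, 0.001]
ft_force: [-0.5, -1.8, 6.5]
width: 0.0237
grasp_force: 61.1
time: 31.8
eef_pos: [0.5018, 0.3707, 0.2295]
tool_rot: [0.0, 0.999, -0.049, -0.001]
ft_force: [0.1, 0.8, -2.4]
width: 0.0238
grasp_force: 59.9
time: 33.8
eef_pos: [0.5448, -0.0191, 0.1688]
tool_rot: [-0.0, 0.999, -0.049, -0.0]
ft_force: [-1.0, 0.5, -1.9]
width: 0.0235
grasp_force: 59.9
turn -0.002 then tx 0.0012 ty -0.0007 tz 0.0688 | before-turn axes tx 0.0012 ty -0.0007 p [ 0.5448 -0.0191  0.1688] psi -5.56 t 33.8 w 0.0235 f [-1.   0.5 -1.9] q6 1.42
```

View pics/w10.png

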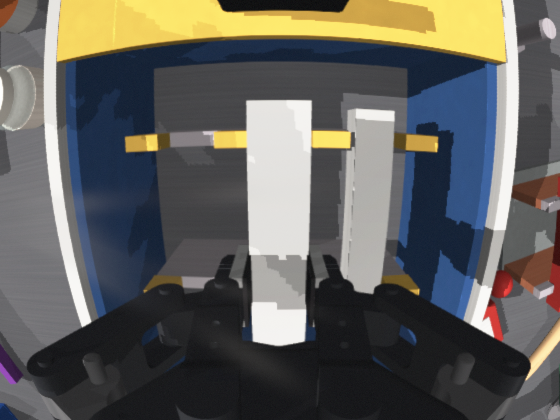

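The first blank lies seated in the right place at (373,195), and the second is centred over the middle place.

```bash
python3 -m crank '[{"tx":0.001,"ty":-0.0007,"tz":0.02,"turn":-0.002},{"tx":0,"ty":0,"tz":0.018,"turn":0},{"tx":0,"ty":0,"tz":0.014,"turn":0},{"tx":0,"ty":0,"tz":0.01,"turn":0},{"tx":0,"ty":0,"tz":0.005,"turn":0},{"tx":0,"ty":0,"tz":0.003,"turn":0},{"tx":0,"ty":0,"tz":0,"turn":0},{"tx":0,"ty":0,"tz":0,"turn":0}]'
python3 -m crank '[{"tx":0,"ty":0,"tz":0,"turn":0},{"tx":0,"ty":0,"tz":0,"turn":0},{"tx":0,"ty":0,"tz":0,"turn":0},{"tx":0,"ty":0,"tz":0,"turn":0},{"tx":0,"ty":0,"tz":-0.02,"turn":0},{"tx":0,"ty":0,"tz":-0.03,"turn":0},{"tx":0,"ty":0,"tz":-0.03,"turn":0},{"tx":0,"ty":0,"tz":-0.03,"turn":0},{"tx":0,"ty":0,"tz":-0.03,"turn":0},{"tx":0,"ty":0,"tz":-0.03,"turn":0},{"tx":0,"ty":0,"tz":0,"turn":0}]' 0.045
python3 - <<'E'
from h import *
plan(.5243,.4655,.26,-9.2)
im,c=img('top')
for r in robot.trace('blank0','top')[:5]: print('bl',round(r['conf'],2),rect(r['mask'],.025,c))
E
```

```text
time: 34.65
eef_pos: [0.5463, -0.0186, 0.0991]
tool_rot: [0.0, 0.999, -0.048, 0.001]
ft_force: [0.2, -0.0, -0.2]
width: 0.0235
grasp_force: 60.3
time: 35.75
eef_pos: [0.5469, -0.0188, 0.2724]
tool_rot: [0.001, 0.999, -0.048, 0.004]
ft_force: [-0.1, -0.2, 0.3]
width: 0.0447
grasp_force: 0.0
turn 0.0655 then tx -0.0998 ty -0.4744 tz 0.0124 | before-turn axes tx -0.0685 ty -0.4799 p [ 0.5469 -0.0188  0.2724] psi -5.45 t 35.75 w 0.0447 f [-0.1 -0.2  0.3] q6 1.42
bl 0.82 [ 0.5219  0.4593  0.1488  0.0299 -8.9595]
bl 0.68 [ 0.3297  0.4994  0.1524  0.0311 18.3958]
bl 0.64 [ 0.5263 -0.0209  0.0439  0.0219 -0.8793]
bl 0.56 [4.94500e-01 6.09900e-01 1.48700e-01 3.04000e-02 3.35541e+01]
```

```bash
python3 -m crank '[{"tx":0,"ty":0,"tz":0,"turn":0.0655},{"tx":-0.0059,"ty":-0.0279,"tz":0,"turn":0},{"tx":-0.0059,"ty":-0.0279,"tz":0,"turn":0},{"tx":-0.0059,"ty":-0.0279,"tz":0,"turn":0},{"tx":-0.0059,"ty":-0.0279,"tz":0,"turn":0},{"tx":-0.0059,"ty":-0.0279,"tz":0,"turn":0},{"tx":-0.0059,"ty":-0.0279,"tz":0,"turn":0},{"tx":-0.0059,"ty":-0.0279,"tz":0,"turn":0},{"tx":-0.0059,"ty":-0.0279,"tz":0,"turn":0},{"tx":-0.0059,"ty":-0.0279,"tz":0,"turn":0},{"tx":-0.0059,"ty":-0.0279,"tz":0,"turn":0},{"tx":-0.0059,"ty":-0.0279,"tz":0,"turn":0},{"tx":-0.0059,"ty":-0.0279,"tz":0,"turn":0},{"tx":-0.0059,"ty":-0.0279,"tz":0,"turn":0},{"tx":-0.0059,"ty":-0.0279,"tz":0,"turn":0},{"tx":-0.0059,"ty":-0.0279,"tz":0,"turn":0},{"tx":-0.0059,"ty":-0.0279,"tz":0,"turn":0},{"tx":-0.0059,"ty":-0.0279,"tz":0,"turn":0}]'
python3 -m crank '[{"tx":0,"ty":0,"tz":0.03,"turn":0},{"tx":0,"ty":0,"tz":0.04,"turn":0},{"tx":0,"ty":0,"tz":0.04,"turn":0},{"tx":0,"ty":0,"tz":0.04,"turn":0},{"tx":0,"ty":0,"tz":0.03,"turn":0},{"tx":0,"ty":0,"tz":0,"turn":0},{"tx":0,"ty":0,"tz":0,"turn":0}]' 0.07
python3 - <<'E'
from h import *
plan(.5243,.4655,.008,-9.2)
im,c=img('wrist','w11.png'); whites(im,c,.025,(0,0,420,400))
E
```

```text
time: 37.65
eef_pos: [0.5222, 0.4667, 0.2664]
tool_rot: [0.001, 0.997, -0.08, -0.001]
ft_force: [1.2, -0.3, -0.6]
width: 0.0448
grasp_force: 0.0
time: 38.35
eef_pos: [0.5226, 0.4657, 0.0883]
tool_rot: [0.0, 0.997, -0.08, -0.0]
ft_force: [1.3, 0.6, 0.1]
width: 0.0703
grasp_force: 0.0
turn -0.0002 then tx 0.0017 ty -0.0001 tz 0.0803 | before-turn axes tx 0.0017 ty -0.0001 p [0.5226 0.4657 0.0883] psi -9.21 t 38.35 w 0.0703 f [1.3 0.6 0.1] q6 2.29
[280. 208.] xy 0.5239 0.4657 size 0.150 0.026 yaw -9.1
```

```bash
python3 -m crank '[{"tx":0.0015,"ty":0,"tz":0.025,"turn":0},{"tx":0,"ty":0,"tz":0.025,"turn":0},{"tx":0,"ty":0,"tz":0.02,"turn":0},{"tx":0,"ty":0,"tz":0.01,"turn":0},{"tx":0,"ty":0,"tz":0,"turn":0},{"tx":0,"ty":0,"tz":0,"turn":0}]'
python3 -m crank '[{"tx":0,"ty":0,"tz":0,"turn":0},{"tx":0,"ty":0,"tz":0,"turn":0},{"tx":0,"ty":0,"tz":0,"turn":0},{"tx":0,"ty":0,"tz":0,"turn":0},{"tx":0,"ty":0,"tz":0,"turn":0},{"tx":0,"ty":0,"tz":0,"turn":0},{"tx":0,"ty":0,"tz":0,"turn":0},{"tx":0,"ty":0,"tz":0,"turn":0}]' 0
python3 -m crank '[{"tx":0,"ty":0,"tz":-0.02,"turn":0},{"tx":0,"ty":0,"tz":-0.04,"turn":0},{"tx":0,"ty":0,"tz":-0.04,"turn":0},{"tx":0,"ty":0,"tz":-0.04,"turn":0},{"tx":0,"ty":0,"tz":-0.04,"turn":0},{"tx":0,"ty":0,"tz":-0.04,"turn":0},{"tx":0,"ty":0,"tz":0,"turn":-0.0655}]'
python3 -m crank '[{"tx":0.004,"ty":0.0247,"tz":0,"turn":0},{"tx":0.004,"ty":0.0247,"tz":0,"turn":0},{"tx":0.004,"ty":0.0247,"tz":0,"turn":0},{"tx":0.004,"ty":0.0247,"tz":0,"turn":0},{"tx":0.004,"ty":0.0247,"tz":0,"turn":0},{"tx":0.004,"ty":0.0247,"tz":0,"turn":0},{"tx":0.004,"ty":0.0247,"tz":0,"turn":0},{"tx":0.004,"ty":0.0247,"tz":0,"turn":0},{"tx":0.004,"ty":0.0247,"tz":0,"turn":0},{"tx":0.004,"ty":0.0247,"tz":0,"turn":0},{"tx":0.004,"ty":0.0247,"tz":0,"turn":0},{"tx":0.004,"ty":0.0247,"tz":0,"turn":0},{"tx":0.004,"ty":0.0247,"tz":0,"turn":0},{"tx":0.004,"ty":0.0247,"tz":0,"turn":0},{"tx":0.004,"ty":0.0247,"tz":0,"turn":0},{"tx":0.004,"ty":0.0247,"tz":0,"turn":0},{"tx":0.004,"ty":0.0247,"tz":0,"turn":0},{"tx":0,"ty":0,"tz":0.03,"turn":0},{"tx":0,"ty":0,"tz":0.03,"turn":0},{"tx":0,"ty":0,"tz":0,"turn":0}]'
python3 -m crank '[{"tx":0,"ty":0,"tz":0,"turn":0}]'
python3 - <<'E'
from h import *
plan(.5517,.0412,.0991,-5.45)
im,c=img('wrist','w12.png')
E
```

```text
time: 39.0
eef_pos: [0.5249, 0.466, 0.0101]
tool_rot: [-0.001, 0.997, -0.08, 0.001]
ft_force: [0.7, 0.0, 0.2]
width: 0.0698
grasp_force: 0.0
time: 39.8
eef_pos: [0.5245, 0.4657, 0.0092]
tool_rot: [-0.0, 0.997, -0.08, 0.001]
ft_force: [-1.4, -1.8, 5.3]
width: 0.0235
grasp_force: 62.1
time: 40.5
eef_pos: [0.5253, 0.4663, 0.2346]
tool_rot: [-0.003, 0.999, -0.047, 0.004]
ft_force: [-0.7, -0.5, -2.9]
width: 0.0234
grasp_force: 61.2
time: 42.5
eef_pos: [0.5497, 0.0411, 0.1643]
tool_rot: [-0.0, 0.999, -0.048, -0.004]
ft_force: [-0.4, 1.1, -3.8]
width: 0.0236
grasp_force: 61.0
time: 42.6
eef_pos: [0.5519, 0.0411, 0.1687]
tool_rot: [-0.0, 0.999, -0.047, -0.0]
ft_force: [0.1, -0.4, -1.3]
width: 0.0235
grasp_force: 61.0
turn 0.0001 then tx -0.0003 ty -0.0001 tz 0.0696 | before-turn axes tx -0.0003 ty -0.0001 p [0.5519 0.0411 0.1687] psi -5.44 t 42.6 w 0.0235 f [ 0.1 -0.4 -1.3] q6 1.53
```

View pics/w12.png

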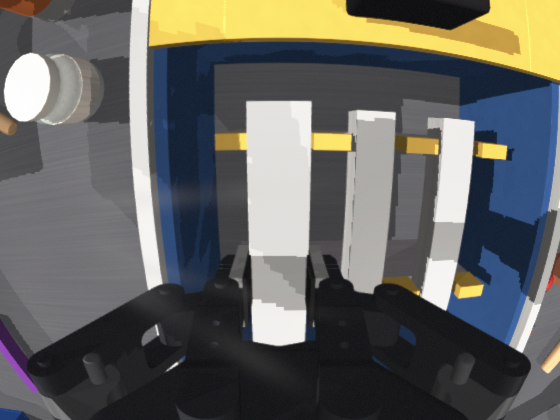

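The other two blanks are seated at (370,195) and (450,210), and the third is centred over the left place. I'll lower it, release it, and then look from above.

```bash
python3 -m crank '[{"tx":0,"ty":0,"tz":0.02,"turn":0},{"tx":0,"ty":0,"tz":0.018,"turn":0},{"tx":0,"ty":0,"tz":0.014,"turn":0},{"tx":0,"ty":0,"tz":0.01,"turn":0},{"tx":0,"ty":0,"tz":0.005,"turn":0},{"tx":0,"ty":0,"tz":0.003,"turn":0},{"tx":0,"ty":0,"tz":0,"turn":0},{"tx":0,"ty":0,"tz":0,"turn":0}]'
python3 -m crank '[{"tx":0,"ty":0,"tz":0,"turn":0},{"tx":0,"ty":0,"tz":0,"turn":0},{"tx":0,"ty":0,"tz":0,"turn":0},{"tx":0,"ty":0,"tz":0,"turn":0},{"tx":0,"ty":0,"tz":-0.02,"turn":0},{"tx":0,"ty":0,"tz":-0.03,"turn":0},{"tx":0,"ty":0,"tz":-0.03,"turn":0},{"tx":0,"ty":0,"tz":-0.03,"turn":0},{"tx":0,"ty":0,"tz":-0.03,"turn":0},{"tx":0,"ty":0,"tz":-0.03,"turn":0},{"tx":0,"ty":0,"tz":-0.03,"turn":0},{"tx":-0.022,"ty":0.021,"tz":0,"turn":0},{"tx":-0.022,"ty":0.021,"tz":0,"turn":0},{"tx":-0.022,"ty":0.021,"tz":0,"turn":0},{"tx":0,"ty":0,"tz":0,"turn":0},{"tx":0,"ty":0,"tz":0,"turn":0}]' 0.045
python3 - <<'E'
from h import *
im,c=img('wrist','w13.png'); plan(.674,-.031,.162,84.5)
whites(im,c,.115,(150,40,410,240))
for u in[(0,0)]: pass
hsv=cv2.cvtColor(im,cv2.COLOR_RGB2HSV)
E
```

```text
time: 43.45
eef_pos: [0.5524, 0.041, 0.0992]
tool_rot: [0.0, 0.999, -0.048, 0.001]
ft_force: [-0.1, 0.4, 1.8]
width: 0.0236
grasp_force: 61.4
time: 45.05
eef_pos: [0.4803, -0.0156, 0.2986]
tool_rot: [-0.0, 0.999, -0.048, 0.0]
ft_force: [0.1, -0.4, -0.1]
width: 0.0451
grasp_force: 0.0
turn -1.5701 then tx 0.0029 ty 0.1941 tz 0.1365 | before-turn axes tx 0.1941 ty -0.0028 p [ 0.4806 -0.0153  0.2985] psi -5.46 t 45.1 w 0.0445 f [-0.8  1.3 -0.1] q6 1.39
[216. 123.] xy 0.5523 0.0422 size 0.148 0.025 yaw -5.5
[275. 122.] xy 0.5463 -0.0170 size 0.148 0.025 yaw -5.4
[334. 124.] xy 0.5399 -0.0765 size 0.148 0.025 yaw -5.4
```

View pics/w13.png

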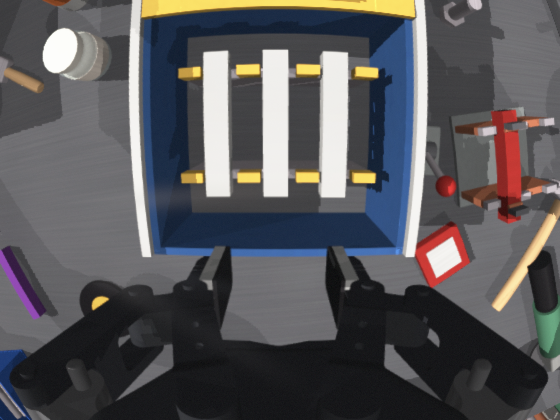

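All three blanks are seated between their blocks, at (216,123), (275,122) and (334,124). The red tube lies in the rack's left rest at (507,165), and everything else is in place. Next I'll shut the guard.

```bash
python3 -m crank '[{"tx":0,"ty":0,"tz":0,"turn":-0.1425},{"tx":0,"ty":0,"tz":0,"turn":-0.1425},{"tx":0,"ty":0,"tz":0,"turn":-0.1425},{"tx":0,"ty":0,"tz":0,"turn":-0.1425},{"tx":0,"ty":0,"tz":0,"turn":-0.1425},{"tx":0,"ty":0,"tz":0,"turn":-0.1425},{"tx":0,"ty":0,"tz":0,"turn":-0.1425},{"tx":0,"ty":0,"tz":0,"turn":-0.1425},{"tx":0,"ty":0,"tz":0,"turn":-0.1425},{"tx":0,"ty":0,"tz":0,"turn":-0.1425},{"tx":0,"ty":0,"tz":0,"turn":-0.1425},{"tx":0,"ty":0.024,"tz":0,"turn":0},{"tx":0,"ty":0.024,"tz":0,"turn":0},{"tx":0,"ty":0.024,"tz":0,"turn":0},{"tx":0,"ty":0.024,"tz":0,"turn":0},{"tx":0,"ty":0.024,"tz":0,"turn":0},{"tx":0,"ty":0.024,"tz":0,"turn":0},{"tx":0,"ty":0.024,"tz":0,"turn":0},{"tx":0.003,"ty":0.024,"tz":0,"turn":0},{"tx":0,"ty":0,"tz":0,"turn":0}]' 0.085
python3 -m crank '[{"tx":0,"ty":0,"tz":0,"turn":0}]'
python3 - <<'E'
from h import *
plan(.673,-.031,.162,84.5)
E
```

```text
time: 47.1
eef_pos: [0.6735, -0.0305, 0.2957]
tool_rot: [-0.001, 0.741, 0.672, -0.001]
ft_force: [-0.0, 0.1, -1.3]
width: 0.085
grasp_force: 0.0
time: 47.2
eef_pos: [0.6718, -0.0306, 0.2972]
tool_rot: [-0.001, 0.741, 0.672, -0.0]
ft_force: [0.7, 0.3, 1.2]
width: 0.0851
grasp_force: 0.0
turn -0.0015 then tx -0.0002 ty 0.0012 tz 0.1352 | before-turn axes tx -0.0002 ty 0.0012 p [ 0.6718 -0.0306  0.2972] psi 84.41 t 47.2 w 0.0851 f [0.7 0.3 1.2] q6 -0.12
```

```bash
python3 -m crank '[{"tx":0,"ty":0.001,"tz":0.03,"turn":-0.0015},{"tx":0,"ty":0,"tz":0.03,"turn":0},{"tx":0,"ty":0,"tz":0.03,"turn":0},{"tx":0,"ty":0,"tz":0.025,"turn":0},{"tx":0,"ty":0,"tz":0.019,"turn":0},{"tx":0,"ty":0,"tz":0,"turn":0},{"tx":0,"ty":0,"tz":0,"turn":0}]'
python3 -m crank '[{"tx":0,"ty":0,"tz":0,"turn":0},{"tx":0,"ty":0,"tz":0,"turn":0},{"tx":0,"ty":0,"tz":0,"turn":0},{"tx":0,"ty":0,"tz":0,"turn":0},{"tx":0,"ty":0,"tz":0,"turn":0},{"tx":0,"ty":0,"tz":0,"turn":0},{"tx":0,"ty":0,"tz":0,"turn":0},{"tx":0,"ty":0,"tz":0,"turn":0}]' 0
python3 -m crank '[{"tx":0,"ty":-0.01,"tz":0,"turn":0},{"tx":0,"ty":-0.015,"tz":0,"turn":0},{"tx":0,"ty":-0.015,"tz":0,"turn":0},{"tx":0,"ty":-0.015,"tz":0,"turn":0},{"tx":0,"ty":-0.015,"tz":0,"turn":0},{"tx":0,"ty":-0.015,"tz":0,"turn":0},{"tx":0,"ty":-0.015,"tz":0,"turn":0},{"tx":0,"ty":-0.015,"tz":0,"turn":0},{"tx":0,"ty":-0.015,"tz":0,"turn":0},{"tx":0,"ty":-0.015,"tz":0,"turn":0},{"tx":0,"ty":-0.015,"tz":0,"turn":0},{"tx":0,"ty":-0.015,"tz":0,"turn":0},{"tx":0,"ty":-0.015,"tz":0,"turn":0},{"tx":0,"ty":-0.015,"tz":0,"turn":0},{"tx":0,"ty":-0.015,"tz":0,"turn":0},{"tx":0,"ty":-0.015,"tz":0,"turn":0},{"tx":0,"ty":-0.004,"tz":0,"turn":0},{"tx":0,"ty":0,"tz":0,"turn":0},{"tx":0,"ty":0,"tz":0,"turn":0}]'
```

```text
time: 47.9
eef_pos: [0.6725, -0.0312, 0.1655]
tool_rot: [0.0, 0.74, 0.672, 0.0]
ft_force: [0.4, -0.9, 1.6]
width: 0.0851
grasp_force: 0.0
time: 48.7
eef_pos: [0.6727, -0.0315, 0.1646]
tool_rot: [0.0, 0.741, 0.672, 0.0]
ft_force: [0.1, -0.8, 2.8]
width: 0.0129
grasp_force: 60.5
time: 50.6
eef_pos: [0.435, -0.0086, 0.1645]
tool_rot: [0.0, 0.741, 0.672, -0.0]
ft_force: [-2.2, -4.8, 6.9]
width: 0.0132
grasp_force: 60.9
```

```bash
python3 -m crank '[{"tx":0,"ty":-0.0015,"tz":0,"turn":0},{"tx":0,"ty":-0.0015,"tz":0,"turn":0},{"tx":0,"ty":0,"tz":0,"turn":0}]'
```

```text
time: 50.9
eef_pos: [0.434, -0.0086, 0.1646]
tool_rot: [0.002, 0.741, 0.672, 0.002]
ft_force: [12.6, -5.9, -3.9]
width: 0.0132
grasp_force: 60.0
```

```bash
python3 -m crank '[{"tx":0,"ty":-0.0015,"tz":0,"turn":0},{"tx":0,"ty":0,"tz":0,"turn":0}]'
python3 -m crank '[{"tx":0,"ty":0.0025,"tz":0,"turn":0},{"tx":0,"ty":0,"tz":0,"turn":0}]'
python3 -m crank '[{"tx":0,"ty":0,"tz":0,"turn":0},{"tx":0,"ty":0,"tz":0,"turn":0},{"tx":0,"ty":0,"tz":0,"turn":0},{"tx":0,"ty":0,"tz":0,"turn":0},{"tx":0,"ty":0,"tz":-0.02,"turn":0},{"tx":0,"ty":0,"tz":-0.03,"turn":0},{"tx":0,"ty":0,"tz":-0.03,"turn":0}]' 0.085
python3 -m crank '[{"tx":-0.025,"ty":-0.0022,"tz":0,"turn":0},{"tx":-0.025,"ty":-0.0022,"tz":0,"turn":0},{"tx":-0.025,"ty":-0.0022,"tz":0,"turn":0},{"tx":-0.025,"ty":-0.0022,"tz":0,"turn":0},{"tx":-0.025,"ty":-0.0022,"tz":0,"turn":0},{"tx":-0.025,"ty":-0.0022,"tz":0,"turn":0},{"tx":-0.025,"ty":-0.0022,"tz":0,"turn":0},{"tx":-0.025,"ty":-0.0022,"tz":0,"turn":0},{"tx":0,"ty":0,"tz":0,"turn":0},{"tx":0,"ty":0,"tz":0,"turn":0}]' 0
python3 - <<'E'
from h import *
plan(.3975,-.2052,.078,84.55)
im,c=img('wrist','w14.png')
find('start_lever_tip','wrist',c)
for r in robot.trace('start_lever_tip','wrist')[:2]:
    ys,xs=np.where(r['mask']); u=(xs.mean(),ys.mean()); print(r['conf'],u,fish(u,.095,c))
im,c=img('top'); 
hsv=cv2.cvtColor(im,cv2.COLOR_RGB2HSV)
y=((hsv[...,0]>20)&(hsv[...,0]<34)&(hsv[...,1]>180)&(hsv[...,2]>120)).astype(np.uint8)
y=cv2.morphologyEx(y,cv2.MORPH_OPEN,np.ones((3,3))); print('guard',rect(y,.152,c))
E
```

```text
time: 51.1
eef_pos: [0.434, -0.0086, 0.1646]
tool_rot: [0.004, 0.741, 0.672, 0.003]
ft_force: [21.9, -4.5, -9.6]
width: 0.0129
grasp_force: 59.3
time: 51.3
eef_pos: [0.434, -0.0086, 0.1646]
tool_rot: [0.001, 0.741, 0.672, 0.0]
ft_force: [3.7, -4.2, 2.4]
width: 0.0129
grasp_force: 61.4
time: 52.0
eef_pos: [0.4324, -0.0079, 0.2452]
tool_rot: [-0.0, 0.741, 0.672, -0.0]
ft_force: [0.2, -0.7, -0.4]
width: 0.0849
grasp_force: 0.0
time: 53.0
eef_pos: [0.3957, -0.2052, 0.2441]
tool_rot: [-0.0, 0.741, 0.672, 0.0]
ft_force: [1.2, 0.6, -0.4]
width: -0.0001
grasp_force: 0.0
turn -0.0027 then tx 0.0002 ty 0.0018 tz 0.1661 | before-turn axes tx 0.0002 ty 0.0018 p [ 0.3957 -0.2052  0.2441] psi 84.39 t 53.0 w -0.0001 f [ 1.2  0.6 -0.4] q6 -0.64
start_lever_tip wrist 0.95 [ 0.465 -0.21   0.1  ]
0.89 (np.float64(349.2488479262673), np.float64(195.31950844854072)) [ 0.46186277 -0.21120141  0.095     ]
guard [ 0.5439 -0.0236  0.2613  0.2549 -5.4534]
```

View pics/w14.png

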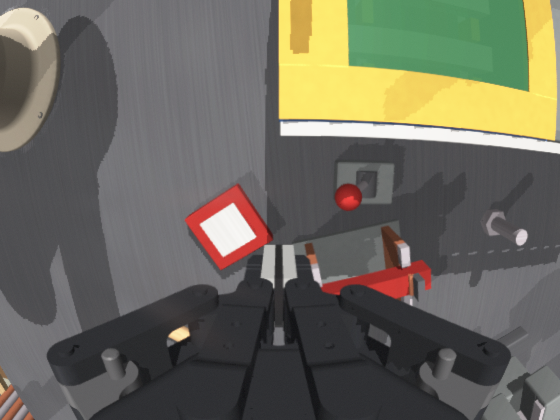

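The guard is shut against its stop. The lever ball at (348,197) is at about (0.461, -0.211), ahead of the closed fingers.

```bash
python3 -m crank '[{"tx":0,"ty":0,"tz":0.03,"turn":0},{"tx":0,"ty":0,"tz":0.04,"turn":0},{"tx":0,"ty":0,"tz":0.04,"turn":0},{"tx":0,"ty":0,"tz":0.03,"turn":0},{"tx":0,"ty":0,"tz":0.026,"turn":0},{"tx":0,"ty":0,"tz":0,"turn":0},{"tx":0,"ty":0,"tz":0,"turn":0}]'
python3 -m crank '[{"tx":0,"ty":0.01,"tz":0,"turn":0},{"tx":0,"ty":0.01,"tz":0,"turn":0},{"tx":0,"ty":0.01,"tz":0,"turn":0},{"tx":0,"ty":0.01,"tz":0,"turn":0},{"tx":0,"ty":0.01,"tz":0,"turn":0},{"tx":0,"ty":0.01,"tz":0,"turn":0},{"tx":0,"ty":0.01,"tz":0,"turn":0},{"tx":0,"ty":0.01,"tz":0,"turn":0},{"tx":0,"ty":0.008,"tz":0,"turn":0},{"tx":0,"ty":0.006,"tz":0,"turn":0},{"tx":0,"ty":0,"tz":0,"turn":0}]'
python3 -m crank '[{"tx":0,"ty":0.003,"tz":0,"turn":0},{"tx":0,"ty":0.003,"tz":0,"turn":0},{"tx":0,"ty":0,"tz":0,"turn":0}]'
```

```text
time: 53.9
eef_pos: [0.3962, -0.2053, 0.079]
tool_rot: [0.0, 0.74, 0.672, 0.0]
ft_force: [0.5, -0.2, 0.5]
width: -0.0
grasp_force: 0.0
time: 55.0
eef_pos: [0.49, -0.2146, 0.0781]
tool_rot: [0.0, 0.74, 0.672, 0.0]
ft_force: [-0.4, 0.1, -0.2]
width: 0.0
grasp_force: 0.0
time: 55.3
eef_pos: [0.4955, -0.2152, 0.0783]
tool_rot: [0.0, 0.741, 0.672, 0.0]
ft_force: [0.2, -0.5, 0.1]
width: 0.0
grasp_force: 0.0
```

```bash
python3 -m crank '[{"tx":0,"ty":0.003,"tz":0,"turn":0},{"tx":0,"ty":0.003,"tz":0,"turn":0},{"tx":0,"ty":0,"tz":0,"turn":0}]'
python3 -m crank '[{"tx":0,"ty":0.002,"tz":0,"turn":0},{"tx":0,"ty":0.002,"tz":0,"turn":0},{"tx":0,"ty":0,"tz":0,"turn":0}]'
python3 - <<'E'
from h import *
im,c=img('wrist','w15.png')
find('start_lever_tip','wrist',c)
for r in robot.trace('start_lever_tip','wrist')[:2]:
    ys,xs=np.where(r['mask']); u=(xs.mean(),ys.mean()); print(r['conf'],u,fish(u,.095,c))
E
```

```text
time: 55.6
eef_pos: [0.5017, -0.2158, 0.0783]
tool_rot: [0.0, 0.741, 0.672, 0.0]
ft_force: [0.3, -0.3, 0.1]
width: -0.0001
grasp_force: 0.0
time: 55.9
eef_pos: [0.5055, -0.2161, 0.0783]
tool_rot: [0.0, 0.741, 0.672, 0.0]
ft_force: [-0.6, 0.7, 0.9]
width: 0.0002
grasp_force: 0.1
start_lever_tip wrist 0.92 [ 0.529 -0.214  0.096]
0.92 (np.float64(324.39108280254777), np.float64(263.8390658174098)) [ 0.52609843 -0.21003715  0.095     ]
```

```bash
python3 -m crank '[{"tx":0,"ty":0.002,"tz":0,"turn":0},{"tx":0,"ty":0.002,"tz":0,"turn":0},{"tx":0,"ty":0,"tz":0,"turn":0}]'
python3 -m crank '[{"tx":0,"ty":0.0015,"tz":0,"turn":0},{"tx":0,"ty":0.0015,"tz":0,"turn":0},{"tx":0,"ty":0,"tz":0,"turn":0}]'
python3 -m crank '[{"tx":0,"ty":0.0015,"tz":0,"turn":0},{"tx":0,"ty":0,"tz":0,"turn":0}]'
```

```text
time: 56.35
eef_pos: [0.5087, -0.2164, 0.0781]
tool_rot: [-0.001, 0.74, 0.672, -0.001]
ft_force: [-6.1, 0.5, 1.9]
width: 0.0004
grasp_force: 2.6
time: 56.65
eef_pos: [0.5093, -0.2164, 0.0779]
tool_rot: [-0.004, 0.74, 0.672, -0.002]
ft_force: [-19.7, 0.5, 9.5]
width: -0.0003
grasp_force: 10.0
time: 56.85
eef_pos: [0.5096, -0.2164, 0.0779]
tool_rot: [-0.005, 0.74, 0.672, -0.003]
ft_force: [-27.5, 1.0, 12.6]
width: 0.0
grasp_force: 14.0
```

The lever is against its stop. I'll back off, lift clear and check the result.

```bash
python3 -m crank '[{"tx":0,"ty":-0.01,"tz":0,"turn":0},{"tx":0,"ty":-0.02,"tz":0,"turn":0},{"tx":0,"ty":-0.02,"tz":0,"turn":0},{"tx":0,"ty":-0.02,"tz":-0.01,"turn":0},{"tx":0,"ty":-0.02,"tz":-0.03,"turn":0},{"tx":0,"ty":0,"tz":-0.04,"turn":0},{"tx":0,"ty":0,"tz":-0.04,"turn":0},{"tx":0,"ty":0,"tz":-0.04,"turn":0},{"tx":0,"ty":0,"tz":0,"turn":0},{"tx":0,"ty":0,"tz":0,"turn":0}]'
python3 - <<'E'
from h import *
im,c=img('wrist','w16.png')
for r in robot.trace('start_lever_tip','wrist')[:2]:
    ys,xs=np.where(r['mask']); u=(xs.mean(),ys.mean()); print(r['conf'],u,fish(u,.095,c))
im,c=img('scene'); find('done0','scene',c)
cv2.imwrite('pics/s2.png',im[:,:,::-1])
im,c=img('top'); 
hsv=cv2.cvtColor(im,cv2.COLOR_RGB2HSV)
y=((hsv[...,0]>20)&(hsv[...,0]<34)&(hsv[...,1]>180)&(hsv[...,2]>120)).astype(np.uint8)
y=cv2.morphologyEx(y,cv2.MORPH_OPEN,np.ones((3,3))); print('guard',rect(y,.152,c))
E
```

```text
time: 57.85
eef_pos: [0.4244, -0.2083, 0.2385]
tool_rot: [0.001, 0.741, 0.672, 0.0]
ft_force: [0.0, -1.3, -0.3]
width: 0.0
grasp_force: 0.0
0.66 (np.float64(383.13384113166484), np.float64(194.28509249183895)) [ 0.52236047 -0.214988    0.095     ]
0.16 (np.float64(391.9063000961847), np.float64(61.810542909052046)) [ 0.5388037  -0.09293135  0.095     ]
done0 scene 0.94 [ 0.488 -0.324  0.096]
done0 scene 0.28 [ 0.743 -0.07   0.131]
guard [ 0.5437 -0.0236  0.2612  0.2548 -5.5667]
```

View pics/s2.png

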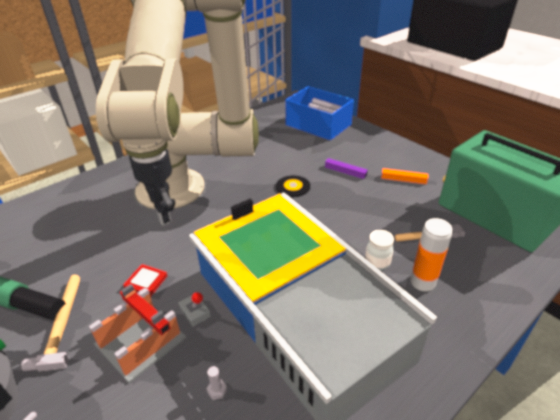

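The scene shows the guard shut, the red tube on the rack at (147,308) and the lever ball at (197,297). I'll check the ball's position by its colour.

Run:
```python
from h import *
c=cal('wrist'); im=cv2.imread('pics/w16.png')[:,:,::-1]
hsv=cv2.cvtColor(np.ascontiguousarray(im),cv2.COLOR_RGB2HSV)
m=(((hsv[...,0]<6)|(hsv[...,0]>174))&(hsv[...,1]>150)&(hsv[...,2]>80)).astype(np.uint8)
n,l,st,ce=cv2.connectedComponentsWithStats(m)
for i in range(1,n):
    if st[i,4]>50: print(st[i],np.round(ce[i]),np.round(fish(ce[i],.092,c),4))
```

```text
[ 161  185   87   86 2300] [206. 227.] [ 0.3532 -0.2302  0.092 ]
[382 185  26  26 531] [395. 198.] [ 0.5335 -0.219   0.092 ]
[ 319  263   90   32 1310] [369. 280.] [ 0.5072 -0.3026  0.092 ]
```

Run:
```python
from h import *
c=cal('scene')
def ball(q):
    a=q-.5; X=np.array([.9955,-.095,0]); return np.array([.4971,-.2147,.022])+.08*np.sin(a)*X+np.array([0,0,.08*np.cos(a)])
for f in('scene0','s2'):
    im=cv2.imread(f'pics/{f}.png')[:,:,::-1]; hsv=cv2.cvtColor(np.ascontiguousarray(im),cv2.COLOR_RGB2HSV)
    m=(((hsv[...,0]<6)|(hsv[...,0]>174))&(hsv[...,1]>150)&(hsv[...,2]>80)).astype(np.uint8); m[:,:170]=0;m[:,215:]=0;m[:260]=0;m[320:]=0
    n,l,st,ce=cv2.connectedComponentsWithStats(m); print(f,[(s[4],np.round(e,1)) for s,e in zip(st[1:],ce[1:]) if s[4]>15])
for q in(0,.9,.95,1.):print(q,proj(ball(q),c))
```

```text
scene0 [(np.int32(77), array([181.9, 277.2]))]
s2 [(np.int32(93), array([196.6, 297.3]))]
0 [183.22126763 277.18949941]
0.9 [196.66482143 294.71374965]
0.95 [197.51971528 296.21197673]
1.0 [198.36997205 297.74188469]
```

```bash
python3 -c "
from cell import robot
print(robot.finish_job())"
```

```text
the job is handed in; nothing more can be done
None
```

The job is handed in, and `finish_job()` gave no verdict: the one finished red piece is on the rack's left rest, all three bare tubes are seated on the fixture, the guard is shut against its stop, and the lever was thrown afterwards to its own stop (about 0.98–1.0 rad by camera).

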